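Set out the cookie stamps and park the rolling pin

TASK

Get the baking corner ready. First roll the rolling pin along the pastry mat, by pushing its side and never lifting it, until it lies at rest along the bold line without running on past it; then swing the box lid right back so that it stays open by itself, lift out every cookie stamp (there are two to four) and stand each one upright on its stamping face inside the shallow tray, and at last close the lid again. Leave everything else where it stands.

Things in the scene. Friction and masses are not known exactly. Their poses are not given: they have to be found in the camera images.
- pin: wooden rolling pin on the mat: barrel 54 mm thick, 170 long, a handle at each end (24 mm thick, 45 long), 0.45 kg. Origin mid-axis, 29 mm up; y along the pin (x, z turn as it rolls). Starts before the line, up to 9 degrees askew. Rolls square to its own axis: pushing off-centre hardly turns it, twisting it with a finger on either side does. Pushed at 2 cm/s it stops within 2 mm
- mark (a point): middle of the bold dark line (4 mm wide, 220 mm long) printed across the far part of the pastry mat, at the mat's upper face. y runs along the line, x points square to it, away from the robot, which is the way to roll the pin. Parked, the pin's axis lies right above the line
- mat: thin grey pastry mat, fixed, 280 x 260 x 2 mm (x, y, z), thin border lines and ruler ticks printed on it. Origin at the centre of its underside; the bold line lies 70 mm from the centre toward its +x side
- box: wooden box, fixed, with a hinged lid; 170 x 200 x 70 mm (x, y, z) without the lid, walls 6 mm, inner floor 6 mm above the worktop. Origin at the centre of its underside; its -x side faces the robot, the lid is hinged along the upper edge of its +x side
- lid (a joint): angle of the box lid (rad): 0 closed, 1.57 upright, 1.9 leaning back at its stop. The hinge is nearly free: the lid (8 mm thick, 170 x 200 mm, 0.15 kg) falls shut when let go before upright (1.5) and falls back and stays open beyond it
- lid_handle (a point): centre of the dark steel knob on the lid: 28 mm in diameter, 16 mm thick, on a 12 mm stem; 35 mm above the lid's upper face, 30 mm from its front edge. Moves with the lid (behind it when open). Pinched along the box's y it can pivot between the fingers as the lid swings
- lid_hinge (a point): middle of the lid's hinge line (parallel to the box's y axis), 70 mm above the worktop, 85 mm from the box centre along its +x
- tray: shallow dark wooden tray, fixed, 170 x 200 mm (x, y), with a rim 14 mm high and 5 mm thick all round; empty. Origin at the centre of its underside
- tray_in (a point): centre of the tray's inner floor, axes as the tray; the floor inside the rim measures 160 x 190 mm and is 5 mm above the worktop
- stamp_1: round cookie stamp: terracotta disc 52 mm in diameter, 13 mm thick, with an upright turned wooden handle on its middle, 20 to 23 mm in diameter (26 at its foot), top of the handle 55 mm above the stamping face; 90 g. Origin at the centre of its stamping (under) face, z up the handle. Stands in the box; may be absent
- stamp_2: round cookie stamp: terracotta disc 52 mm in diameter, 13 mm thick, with an upright turned wooden handle on its middle, 20 to 23 mm in diameter (26 at its foot), top of the handle 55 mm above the stamping face; 90 g. Origin at the centre of its stamping (under) face, z up the handle. Stands in the box; may be absent
- stamp_3: square cookie stamp: terracotta plate 46 x 46 mm, 13 mm thick, with an upright turned wooden handle on its middle, 20 to 23 mm in diameter (26 at its foot), top of the handle 55 mm above the stamping face; 90 g. Origin at the centre of its stamping (under) face, z up the handle. Stands in the box; may be absent
- stamp_4: square cookie stamp: terracotta plate 46 x 46 mm, 13 mm thick, with an upright turned wooden handle on its middle, 20 to 23 mm in diameter (26 at its foot), top of the handle 55 mm above the stamping face; 90 g. Origin at the centre of its stamping (under) face, z up the handle. Stands in the box; may be absent
- spice_jar_1: spice jar, 41 mm across, 105 tall mm; a bystander, to be left alone. Origin at the centre of its underside
- honey_jar: honey jar with a red lid, 60 across, 85 tall mm; a bystander, to be left alone. Origin at the centre of its underside
- oil_bottle: square green oil bottle, 61 wide, 268 tall mm; a bystander, to be left alone. Origin at the centre of its underside
- pepper_mill: wooden pepper mill, 58 across, 150 tall mm; a bystander, to be left alone. Origin at the centre of its underside
- mug_1: white mug, 82 x 114 x 91 mm; a bystander, to be left alone. Origin at the centre of its underside
- lemon_1: lemon, 72 x 57 x 58 mm; a bystander, to be left alone. Origin at the centre of its underside
- garlic: garlic bulb, 60 x 57 x 58 mm; a bystander, to be left alone. Origin at the centre of its underside
- teaspoon: teaspoon lying flat beside the box, 130 x 27 x 11 mm; a bystander, to be left alone. Origin at the centre of its underside

How it is judged:
By the outcome, as a careful person would: the job done as asked, in the order asked, and still so for the second after the job is handed in, with the robot touching nothing.
Of stamp_1, stamp_2, stamp_3, stamp_4 only 2 to 4 are there at a start; the rules pass over those that are not, and their reading is None.
At some moment in a run one of stamp_1, stamp_2, stamp_3, stamp_4 may be knocked a few centimetres aside while the robot is not near it.
Once in a run the grip may slacken for a moment while it holds something.
It also fails if it takes over 210 s, if anything falls off the work surface, if the arm or the gripper's body presses on something with over 40 N, if the wrist force passes 120 N, or if a joint passes its speed limit or range.

ROBOT

A 6-joint arm with a two-finger parallel gripper is mounted at the origin on a cart in front of the work surface, level with it; the furniture and walls round the work are solid. World frame = base frame: x ahead of the robot, y to its left, z up, the work surface at z = 0. Lengths are in m, angles in rad, forces in N, time in s.
With the tool pointing down it reaches from about 0.35 to 0.775 m from the base axis. Payload 7.3 kg.
Tool frame: the origin (TCP) lies at the very end of the fingers, on their centre line; the grasp point (between the pads) lies 19 mm behind it (robot.hold_point_z is the distance from the TCP to the grasp point, in m); z points along the fingers, y is the direction in which the jaws open and shut (so a half turn about z gives the same grasp; the last joint's range is limited). The gripper opens to 92 mm and grips with 3 to 60 N. Pads are 19 mm wide; open, the fingers measure 130 mm over their backs; the gripper's body (75 mm by 190 mm) begins 47 mm behind the grasp point.
Start: joints at [-1.48, 0.342, 1.524, -0, 1.275, -0.146], TCP at [0.123, -0.51, 0.227] pointing down, gripper open.
Joint ranges: [-2.53, 2.53], [-0.77, 2.02], [0.04, 2.7], [-1, 4.14], [0.28, 2.66], [-3.11, 3.11]. Speed limits (rad/s): [2.57, 2.57, 3.14, 3.14, 3.14, 3.14].

INTERFACE

Orientations are given as [roll, pitch, yaw] about the fixed x, y, z axes, in that order (R = Rz(yaw) Ry(pitch) Rx(roll)).
In Python, from cell import monitor, viewer, robot gives the robot as it stands.
- The arm moves only by the tool move_arm, never from a script. Its argument "deltas" is a list of rows, each an object of numbers: "x", "y", "z": the shift along the tool's x, y, z in m; "wx", "wy", "wz": the turn, a rotation vector about the tool's x, y, z in degrees; "hand": the opening, from 0 (shut) to 1 (fully open). In form: [{"x": .., "y": .., "z": .., "wx": .., "wy": .., "wz": .., "hand": ..}, ...]. A call has 1 to 8 rows; each row is the pose to reach, as a shift and turn from the pose commanded when the call began, along the tool's axes at that moment; what a row does not reach only later rows make up. A row lasts 1/8 s, in which the tool goes at most 62.5 mm and 10.7 degrees, less where a joint would pass 70% of its speed; a pose out of reach is approached as far as the arm can. A call with a gripper value outside its range is refused whole. The fingers move at their own pace and stop on an object; "grip_force" is the grip in N (left out, the last holds). Time passes only in rows, so rows that repeat a pose let the fingers close. It gives the time, the measured TCP pose, the force and the opening at its end, in the units of the state.
- monitor.observe(): the state, without advancing time (a new reading comes with each control period).
- viewer.read_camera(name): name is "scene" or "top" or "wrist"; returns the picture (480x640x3 uint8, red, green, blue); there is no depth.
- viewer.camera_params(name): a dict with "camera_matrix" (3x3 intrinsics, pixels), "R" (3x3) and "t" (3): a world point X has camera coordinates R X + t. Camera axes: x right, y down, z forward; pixel columns grow to the right and rows downward; lengths in m; the calibration is good to about 2 mm. A picture is of the moment at which its call begins: read the wrist's pose just before it. camera_params takes no time and is no camera call; for the wrist camera it gives the pose at the moment of the call.
- robot.hand_in(): hands the job in, once; it reports no verdict.
The state is a dict: "time": time; "qpos": joint angles; "qvel": joint speeds; "joint_efforts": joint torques, N m; "tool_pos": TCP position; "tool_rot": TCP orientation; "contact_force": force on the tool from outside, world axes, zero at the start; "torque": the same for the moment, N m; "opening": finger opening in m.
Only numpy, scipy, OpenCV 4.12 (cv2) and the standard library are available. Lean on these libraries where they do the work, as an engineer would, in place of code of your own. Each camera call takes 0.05 s, during which the arm holds its last target. There are 200 camera calls.

## Working session

There is one attempt and no reset: what is moved stays moved. The work goes in short steps, Python scripts to look and compute and a tool call to move; the robot and the scene stay as the last step left them, time stands still between calls to the robot, and variables do not carry over. Pictures are saved under pics/ and viewed, about 12 in all and at most 16, crops included, and the job is handed in when it is done.

Besides the shell and the picture viewer there is one more tool, called after ">>>" as name([rows], argument=value, ...), one row to a line, values as JSON. move_arm: Moves the arm, as the interface text tells. Its arguments: {"type":"object","properties":{"deltas":{"type":"array","items":{"type":"object","properties":{"x":{"type":"number"},"y":{"type":"number"},"z":{"type":"number"},"wx":{"type":"number"},"wy":{"type":"number"},"wz":{"type":"number"},"hand":{"type":"number"}}}},"grip_force":{"type":"number"}},"required":["deltas"]}

```bash
ls; mkdir -p pics
cat > h.py <<'E'
import numpy as np, cv2, sys
sys.path.insert(0,'.')
from cell import monitor, viewer, robot
def snap(n,f=None):
    p=viewer.camera_params(n); im=viewer.read_camera(n)
    if f: cv2.imwrite('pics/'+f,im[:,:,::-1])
    return im,p
def ray(p,u,v,z):
    K,R,t=map(np.array,(p['camera_matrix'],p['R'],p['t']))
    c=-R.T@t; d=R.T@np.linalg.solve(K,[u,v,1.]); return c+d*(z-c[2])/d[2]
def proj(p,X):
    x=np.array(p['camera_matrix'])@(np.array(p['R'])@np.array(X)+np.array(p['t'])); return x[:2]/x[2]
E
python3 - <<'E'
from h import *
for n in('scene','top'):
    im,p=snap(n,n+'0.png'); print(n,{k:np.round(v,3).tolist() for k,v in p.items()})
s=monitor.observe(); print(s)
E
```

```text
pics
scene {'camera_matrix': [[486.121, 0.0, 313.843], [0.0, 486.121, 245.705], [0.0, 0.0, 1.0]], 'R': [[0.665, -0.746, -0.02], [-0.397, -0.331, -0.856], [0.633, 0.577, -0.516]], 't': [-0.333, 0.35, 1.066]}
top {'camera_matrix': [[455.808, 0.0, 323.872], [0.0, 455.808, 240.45], [0.0, 0.0, 1.0]], 'R': [[0.025, -1.0, -0.01], [-0.992, -0.024, -0.123], [0.123, 0.013, -0.992]], 't': [0.061, 0.595, 1.143]}
{'time': 0.1, 'qpos': array([-1.48001752e+00,  3.42658365e-01,  1.52489296e+00,  1.24591236e-05,
        1.27536818e+00, -1.46016264e-01]), 'qvel': array([-1.56357976e-03, -1.62872588e-03, -2.96478104e-03,  1.87043488e-03,
       -5.09378963e-05, -7.91728487e-05]), 'joint_efforts': array([ 1.54333255e-03, -4.32003736e+01, -2.44694638e+01,  7.19102542e-02,
        5.26094693e-02, -5.85068301e-05]), 'tool_pos': array([ 0.12314483, -0.51000391,  0.22612164]), 'tool_rot': array([-3.14028166e+00, -2.04841725e-04,  2.36791301e-01]), 'contact_force': array([ 0.20820564, -0.13908607, -0.08162179]), 'torque': array([0.01618922, 0.02351143, 0.04110282]), 'opening': 0.09187893284678393}
```

View pics/scene0.png

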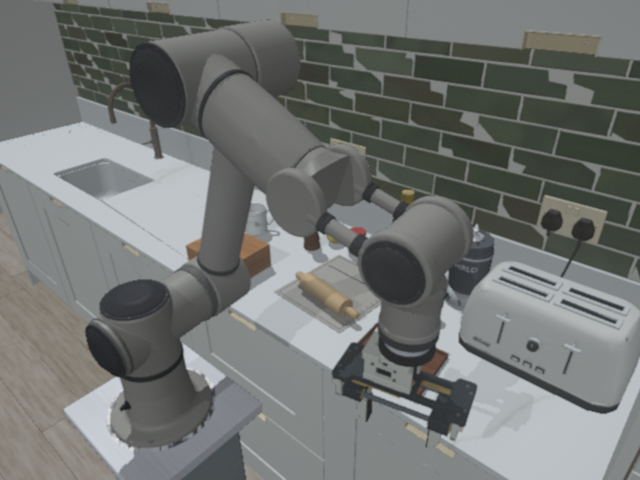

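View pics/top0.png

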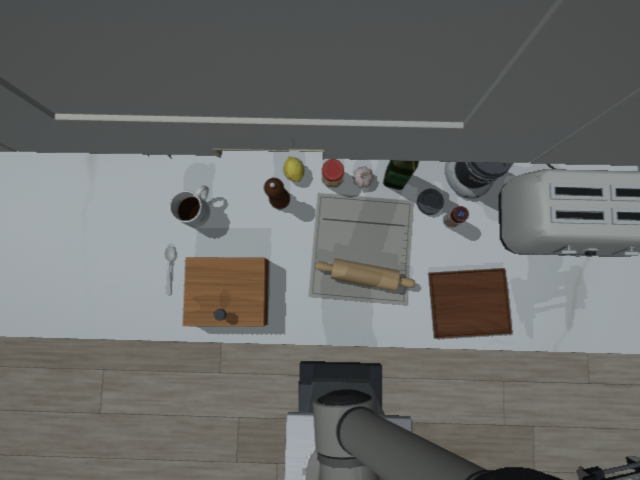

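Top view: box about (184–267, 258–327) with knob at (220,314), pin (318–413, 267–283), bold line (322,219)–(406,225), tray (430–511, 268–337). I'll measure these next.

```bash
cat > m.py <<'E'
from h import *
im=cv2.imread('pics/top0.png'); p=viewer.camera_params('top')
hsv=cv2.cvtColor(im,cv2.COLOR_BGR2HSV)
def comp(mask,roi):
    x0,y0,x1,y1=roi; m=np.zeros_like(mask); m[y0:y1,x0:x1]=mask[y0:y1,x0:x1]
    c=max(cv2.findContours(m.astype(np.uint8),0,1)[0],key=cv2.contourArea); return c
H,S,V=[hsv[...,i].astype(int) for i in range(3)]
wood=((H<25)&(S>90)).astype(np.uint8)
def quad(c,z):
    r=cv2.minAreaRect(c); b=cv2.boxPoints(r); P=np.array([ray(p,u,v,z) for u,v in b])[:,:2]
    e1,e2=P[1]-P[0],P[2]-P[1]
    print(' c',P.mean(0).round(4),'sides',np.linalg.norm(e1).round(4),np.linalg.norm(e2).round(4),'ang',np.degrees([np.arctan2(e1[1],e1[0]),np.arctan2(e2[1],e2[0])]).round(1))
for nm,roi,z in(('box/lid',(170,245,285,340),.078),('tray',(420,255,520,345),.014),('pin',(305,250,425,300),.029)):
    c=comp(wood,roi); print(nm,cv2.contourArea(c)); quad(c,z)
# line
sub=V[205:240,318:410]; ys=[];
pts=[]
for u in range(324,405,2):
    col=im[208:238,u].astype(int).sum(1); base=np.median(col); w=np.clip(base-40-col,0,None)
    if w.sum()>30: pts.append((u,208+(w*np.arange(30)).sum()/w.sum()))
pts=np.array(pts); P=np.array([ray(p,u,v,.002) for u,v in pts]); a=np.polyfit(P[:,1],P[:,0],1); print('line x=a*y+b',a,'y',P[:,1].min(),P[:,1].max(),len(P),'res',np.std(P[:,0]-np.polyval(a,P[:,1])))
d=(V<70)[300:325,205:240]; yy,xx=np.nonzero(d); print('knob px',xx.mean()+205,yy.mean()+300,ray(p,xx.mean()+205,yy.mean()+300,.12))
for u,v in((318,195),(411,200),(407,304),(311,297),(322,219),(406,225),(318,267),(413,283)): print((u,v),ray(p,u,v,.002 if (u,v) not in((318,267),(413,283)) else .029).round(3))
crop=im[190:345,160:520]; cv2.imwrite('pics/c0.png',cv2.resize(crop,None,fx=2.2,fy=2.2,interpolation=cv2.INTER_CUBIC))
E
python3 m.py
```

```text
box/lid 5464.0
 c [0.4565 0.3146] sides 0.2074 0.1644 ang [ -88.6 -177.7]
tray 4793.5
 c [ 0.4438 -0.3064] sides 0.2045 0.1658 ang [ -85.1 -177.9]
pin 0.0
 c [ 0.4823 -0.0538] sides 0.0 0.0 ang [0. 0.]
line x=a*y+b [0.06193817 0.65226319] y -0.13724715807138496 0.07700099631700624 41 res 0.0003443940101963612
knob px 220.01851851851853 314.1111111111111 [0.40207226 0.31523521 0.12      ]
(318, 195) [0.721 0.095 0.002]
(411, 200) [ 0.713 -0.156  0.002]
(407, 304) [ 0.436 -0.146  0.002]
(311, 297) [0.448 0.106 0.002]
(322, 219) [0.656 0.082 0.002]
(406, 225) [ 0.645 -0.143  0.002]
(318, 267) [0.525 0.089 0.029]
(413, 283) [ 0.49  -0.157  0.029]
```

View pics/c0.png

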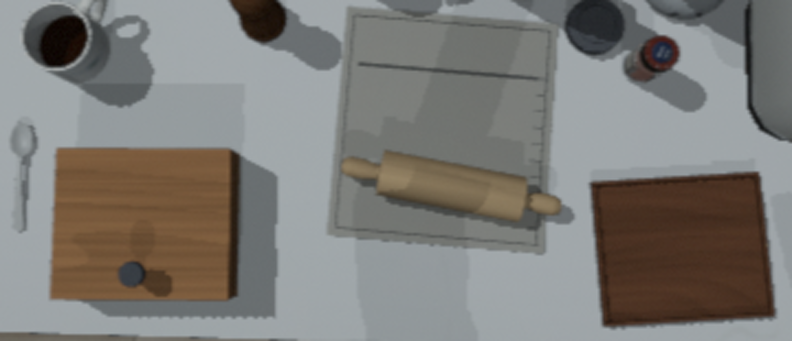

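```bash
cat >> h.py <<'E'
from scipy.spatial.transform import Rotation as Ro
def delta(pos,yaw,pitch=0,rel=None):
    """rows to go from the present pose to world TCP pos, yaw deg, pitch about tool? (roll=180)"""
    s=monitor.observe(); R0=Ro.from_euler('xyz',s['tool_rot']); R1=Ro.from_euler('xyz',[180,pitch,yaw],degrees=True)
    d=R0.inv().apply(np.array(pos)-s['tool_pos']); w=(R0.inv()*R1).as_rotvec(degrees=True)
    print('d',d.round(4),'w',w.round(2),'| tcp',s['tool_pos'].round(4),np.degrees(s['tool_rot']).round(2),'t',round(s['time'],2),'op',round(s['opening'],4),'F',s['contact_force'].round(1))
    return d,w
def pinfit(im,p,roi,z=.029):
    h=cv2.cvtColor(im,cv2.COLOR_RGB2HSV).astype(int); x0,y0,x1,y1=roi
    m=np.zeros(h.shape[:2],np.uint8); m[y0:y1,x0:x1]=((h[...,0]>8)&(h[...,0]<28)&(h[...,1]>65))[y0:y1,x0:x1]
    m=cv2.morphologyEx(m,cv2.MORPH_OPEN,np.ones((3,3)))
    c=max(cv2.findContours(m,0,1)[0],key=cv2.contourArea); k=np.zeros_like(m); cv2.drawContours(k,[c],-1,1,-1)
    v,u=np.nonzero(k); P=np.array([ray(p,a,b,z)[:2] for a,b in zip(u,v)]); c=P.mean(0); w,V=np.linalg.eigh(np.cov((P-c).T)); e=V[:,1]*np.sign(V[1,1])
    t=(P-c)@e; s=(P-c)@V[:,0]; mid=c+e*(t.max()+t.min())/2
    print('pin',mid.round(4),'yaw',np.degrees(np.arctan2(-e[0],e[1])).round(2),'len',np.ptp(t).round(3),'wid',np.ptp(s).round(3)); return mid,e
E
python3 - <<'E'
from h import *
im=cv2.imread('pics/top0.png')[:,:,::-1].copy(); p=viewer.camera_params('top')
mid,e=pinfit(im,p,(305,250,425,300))
print('knob',ray(p,220,314.1,.113)); print('cam',-np.array(p['R']).T@p['t'])
delta([mid[0],mid[1],.2],90+np.degrees(np.arctan2(-e[0],e[1])))
E
```

```text
pin [ 0.5097 -0.0312] yaw -9.49 len 0.256 wid 0.052
knob [0.40179653 0.3169262  0.113     ]
cam [0.44881676 0.05943427 1.20822961]
d [ 0.4881 -0.3747  0.0267] w [-6.000e-02 -5.000e-02 -6.694e+01] | tcp [ 0.1231 -0.51    0.2261] [-1.7992e+02 -1.0000e-02  1.3570e+01] t 0.1 op 0.0919 F [ 0.2 -0.1 -0.1]
```

>>> move_arm([
  {"x": 0.05,"y": -0.037,"wz": -9},
  {"x": 0.1,"y": -0.074,"wz": -18},
  {"x": 0.15,"y": -0.112,"wz": -28},
  {"x": 0.2,"y": -0.15,"wz": -38},
  {"x": 0.25,"y": -0.19,"wz": -48},
  {"x": 0.3,"y": -0.23,"wz": -57},
  {"x": 0.35,"y": -0.267,"wz": -67},
  {"x": 0.4,"y": -0.305,"wz": -67},
], grip_force=10)

```text
schema error: expected keys x, y, z, wx, wy, wz, hand
```

Run:
```python
from h import *
delta([.5097,-.0312,.2],81)
```

```text
d [ 0.4881 -0.3747  0.0267] w [-6.000e-02 -5.000e-02 -6.743e+01] | tcp [ 0.1231 -0.51    0.2261] [-1.7992e+02 -1.0000e-02  1.3570e+01] t 0.1 op 0.0919 F [ 0.2 -0.1 -0.1]
```

>>> move_arm([
  {"x": 0.05,"y": -0.037,"z": 0,"wx": 0,"wy": 0,"wz": -9,"hand": 1},
  {"x": 0.1,"y": -0.075,"z": 0,"wx": 0,"wy": 0,"wz": -18,"hand": 1},
  {"x": 0.15,"y": -0.112,"z": 0,"wx": 0,"wy": 0,"wz": -27,"hand": 1},
  {"x": 0.2,"y": -0.15,"z": 0,"wx": 0,"wy": 0,"wz": -36,"hand": 1},
  {"x": 0.25,"y": -0.19,"z": 0,"wx": 0,"wy": 0,"wz": -45,"hand": 1},
  {"x": 0.3,"y": -0.23,"z": 0,"wx": 0,"wy": 0,"wz": -54,"hand": 1},
  {"x": 0.35,"y": -0.267,"z": 0,"wx": 0,"wy": 0,"wz": -63,"hand": 1},
  {"x": 0.4,"y": -0.305,"z": 0,"wx": 0,"wy": 0,"wz": -67,"hand": 1},
], grip_force=10)

```text
time: 1.1
tool_pos: [0.4393, -0.1208, 0.2267]
tool_rot: [3.141, 0.0, 1.409]
contact_force: [0.6, -1.6, 0.4]
opening: 0.092
```

Run:
```python
from h import *
delta([.5097,-.0312,.2],81)
im,p=snap('wrist','w1.png'); print(p['camera_matrix'],-np.array(p['R']).T@p['t'])
```

```text
d [0.0998 0.0551 0.0266] w [ 0.01  0.02 -0.25] | tcp [ 0.4393 -0.1208  0.2267] [1.7999e+02 2.0000e-02 8.0750e+01] t 1.1 op 0.092 F [ 0.6 -1.6  0.4]
[[338.63122743   0.         320.60422753]
 [  0.         338.63122743 239.5583809 ]
 [  0.           0.           1.        ]] [ 0.45153147 -0.04295456  0.38470046]
```

View pics/w1.png

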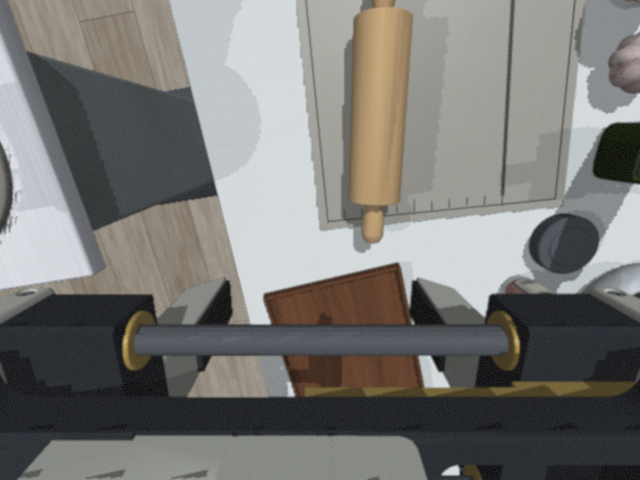

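Wrist view: barrel spans (350–412, 10–205), near handle tip at (373,240), bold line (512,0)–(503,195), tray corner (265,295)/(400,265). I'll fit the pin and line here.

```bash
cat >> h.py <<'E'
def pinline(im,p,vr,ur,lr):
    """wrist view: pin axis by tangent planes of barrel edges; bold line, both as (point at y=-.03, yaw)"""
    h=cv2.cvtColor(im,cv2.COLOR_RGB2HSV).astype(int); m=(h[...,0]>8)&(h[...,0]<28)&(h[...,1]>60)
    A=[];L=[]
    for v in range(*vr,3):
        u=np.nonzero(m[v,ur[0]:ur[1]])[0]
        if len(u)>30:
            a,b=ur[0]+u[0]-.5,ur[0]+u[-1]+.5
            K,R,t=map(np.array,(p['camera_matrix'],p['R'],p['t'])); da,db=[R.T@np.linalg.solve(K,[q,v,1.]) for q in(a,b)]
            d=da/np.linalg.norm(da)+db/np.linalg.norm(db); c=-R.T@t; A.append(c+d*(.029-c[2])/d[2])
        g=im[v,lr[0]:lr[1]].astype(int).sum(1); w=np.clip(np.median(g)-60-g,0,None)
        if w.max()>40: L.append(ray(p,lr[0]+(w*np.arange(len(w))).sum()/w.sum(),v,.002))
    for n,Q in(('pin',A),('line',L)):
        Q=np.array(Q); a=np.polyfit(Q[:,1],Q[:,0],1); r=Q[:,0]-np.polyval(a,Q[:,1]); k=abs(r)<.003; a=np.polyfit(Q[k,1],Q[k,0],1)
        print(n,'x at y=-.03: %.4f'%np.polyval(a,-.03),'yaw %.2f'%-np.degrees(np.arctan(a[0])),'n',k.sum(),len(k),'res',r[k].std().round(4),'y',Q[:,1].min().round(3),Q[:,1].max().round(3))
E
python3 - <<'E'
from h import *
im=cv2.imread('pics/w1.png')[:,:,::-1].copy(); p=viewer.camera_params('wrist')
pinline(im,p,(15,200),(340,425),(480,530))
for u,v in((373,242),(503,195)): print(ray(p,u,v,.029 if u==373 else .002))
E
```

```text
pin x at y=-.03: 0.5132 yaw -9.13 n 62 62 res 0.0002 y -0.106 0.06
line x at y=-.03: 0.6548 yaw -3.07 n 61 62 res 0.0003 y -0.132 0.049
[ 0.49524644 -0.15444547  0.029     ]
[ 0.65060883 -0.13039819  0.002     ]
```

>>> move_arm([
  {"x": 0.05,"y": 0.03,"z": 0,"wx": 0,"wy": 0,"wz": 0,"hand": 1},
  {"x": 0.104,"y": 0.061,"z": 0.02,"wx": 0,"wy": 0,"wz": 0,"hand": 1},
  {"x": 0.104,"y": 0.061,"z": 0.06,"wx": 0,"wy": 0,"wz": 0,"hand": 1},
  {"x": 0.104,"y": 0.061,"z": 0.1,"wx": 0,"wy": 0,"wz": 0,"hand": 1},
  {"x": 0.104,"y": 0.061,"z": 0.14,"wx": 0,"wy": 0,"wz": 0,"hand": 1},
  {"x": 0.104,"y": 0.061,"z": 0.18,"wx": 0,"wy": 0,"wz": 0,"hand": 1},
  {"x": 0.104,"y": 0.061,"z": 0.205,"wx": 0,"wy": 0,"wz": 0,"hand": 1},
  {"x": 0.104,"y": 0.061,"z": 0.215,"wx": 0,"wy": 0,"wz": 0,"hand": 1},
])

```text
time: 2.15
tool_pos: [0.5145, -0.0299, 0.0101]
tool_rot: [-3.138, -0.0, 1.406]
contact_force: [0.5, -0.3, 1.2]
opening: 0.0918
```

>>> move_arm([
  {"x": 0,"y": 0,"z": 0,"wx": 0,"wy": 0,"wz": 0,"hand": 0.8},
  {"x": 0,"y": 0,"z": 0,"wx": 0,"wy": 0,"wz": 0,"hand": 0.7},
  {"x": 0,"y": 0,"z": 0,"wx": 0,"wy": 0,"wz": 0,"hand": 0.65},
  {"x": 0,"y": 0,"z": 0,"wx": 0,"wy": 0,"wz": 0,"hand": 0.63},
  {"x": 0,"y": 0,"z": 0,"wx": 0,"wy": 0,"wz": 0,"hand": 0.6},
  {"x": 0,"y": 0,"z": 0,"wx": 0,"wy": 0,"wz": 0,"hand": 0.57},
], grip_force=3)

```text
time: 2.9
tool_pos: [0.5159, -0.0302, 0.0119]
tool_rot: [3.141, 0.0, 1.406]
contact_force: [-0.4, -0.8, 1.9]
opening: 0.0538
```

Run:
```python
from h import *
delta([.65,-.03,.012],87)
im,p=snap('wrist','w2.png')
```

```text
d [0.0221 0.1323 0.    ] w [ 0.05  0.01 -6.43] | tcp [ 0.5159 -0.0302  0.0119] [1.7995e+02 1.0000e-02 8.0570e+01] t 2.9 op 0.0538 F [-0.4 -0.8  1.9]
```

View pics/w2.png

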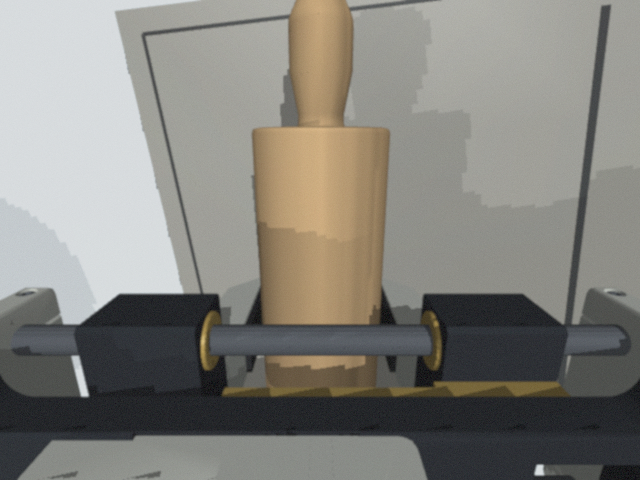

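The pin sits between the pads (barrel 253–390, rows 128–290); the line runs (605,5)–(570,320).

Run:
```python
from h import *
im=cv2.imread('pics/w2.png')[:,:,::-1].copy(); p=viewer.camera_params('wrist')
pinline(im,p,(135,285),(240,400),(560,622))
print(ray(p,605,5,.002),ray(p,570,320,.002))
```

```text
pin x at y=-.03: 0.5156 yaw -9.31 n 50 50 res 0.0001 y -0.014 0.048
line x at y=-.03: 0.6513 yaw -3.35 n 50 50 res 0.0 y -0.048 0.028
[0.65751485 0.08128284 0.002     ] [ 0.65002506 -0.07157333  0.002     ]
```

>>> move_arm([
  {"x": 0,"y": 0,"z": 0,"wx": 0,"wy": 0,"wz": -1,"hand": 0.57},
  {"x": 0,"y": 0,"z": 0,"wx": 0,"wy": 0,"wz": -2,"hand": 0.57},
  {"x": 0,"y": 0,"z": 0,"wx": 0,"wy": 0,"wz": -3,"hand": 0.57},
  {"x": 0,"y": 0,"z": 0,"wx": 0,"wy": 0,"wz": -4,"hand": 0.57},
  {"x": 0,"y": 0,"z": 0,"wx": 0,"wy": 0,"wz": -5,"hand": 0.57},
  {"x": 0,"y": 0,"z": 0,"wx": 0,"wy": 0,"wz": -6,"hand": 0.57},
  {"x": 0,"y": 0,"z": 0,"wx": 0,"wy": 0,"wz": -6,"hand": 0.57},
  {"x": 0,"y": 0,"z": 0,"wx": 0,"wy": 0,"wz": -6,"hand": 0.64},
])

```text
time: 3.95
tool_pos: [0.5153, -0.03, 0.0115]
tool_rot: [-3.141, 0.0, 1.511]
contact_force: [0.1, -0.4, 0.2]
opening: 0.0583
```

Run:
```python
from h import *
delta([.6513,-.04,.012],86.6)
im,p=snap('wrist','w3.png')
pinline(im,p,(135,285),(240,400),(480,622))
for v in(140,200,280): 
    g=im[v].astype(int).sum(1); print(v,np.nonzero(g[420:]<250)[0][[0,-1]]+420 if (g[420:]<250).any() else None)
```

```text
d [-0.0019  0.1363 -0.0005] w [-0.03  0.01 -0.01] | tcp [ 0.5153 -0.03    0.0115] [-1.7997e+02  1.0000e-02  8.6590e+01] t 3.95 op 0.0583 F [ 0.1 -0.4  0.2]
pin x at y=-.03: 0.5152 yaw -6.31 n 50 50 res 0.0001 y -0.014 0.049
line x at y=-.03: 0.6514 yaw -3.35 n 50 50 res 0.0 y -0.034 0.042
140 [604 610]
200 [590 596]
280 [572 577]
```

>>> move_arm([
  {"x": 0,"y": 0,"z": 0,"wx": 0,"wy": 0,"wz": 0,"hand": 0.57},
  {"x": 0,"y": 0,"z": 0,"wx": 0,"wy": 0,"wz": 0,"hand": 0.56},
  {"x": 0,"y": 0,"z": 0,"wx": 0,"wy": 0,"wz": 0,"hand": 0.56},
  {"x": 0,"y": 0,"z": 0,"wx": 0,"wy": 0,"wz": 0,"hand": 0.56},
], grip_force=15)

```text
time: 4.5
tool_pos: [0.5154, -0.03, 0.0115]
tool_rot: [-3.141, 0.0, 1.511]
contact_force: [0.4, 0.7, -2.2]
opening: 0.0539
```

Run:
```python
from h import *
delta([.6513,-.04,.012],86.6)
im,p=snap('wrist')
pinline(im,p,(135,285),(240,400),(560,622))
```

```text
d [-0.0018  0.1362 -0.0005] w [-0.02  0.   -0.03] | tcp [ 0.5154 -0.03    0.0115] [-179.98    0.     86.57] t 4.5 op 0.0539 F [ 0.4  0.7 -2.2]
pin x at y=-.03: 0.5153 yaw -6.19 n 50 50 res 0.0001 y -0.014 0.049
line x at y=-.03: 0.6513 yaw -3.35 n 50 50 res 0.0 y -0.034 0.042
```

>>> move_arm([
  {"x": 0,"y": 0,"z": 0,"wx": 0,"wy": 0,"wz": -1,"hand": 0.56},
  {"x": 0,"y": 0,"z": 0,"wx": 0,"wy": 0,"wz": -2,"hand": 0.56},
  {"x": 0,"y": 0,"z": 0,"wx": 0,"wy": 0,"wz": -3,"hand": 0.56},
  {"x": 0,"y": 0,"z": 0,"wx": 0,"wy": 0,"wz": -3,"hand": 0.56},
])

```text
time: 5.05
tool_pos: [0.5154, -0.03, 0.0116]
tool_rot: [-3.141, 0.0, 1.564]
contact_force: [-0.1, 0.2, -3.0]
opening: 0.0537
```

Run:
```python
from h import *
delta([.6513,-.04,.012],86.6)
im,p=snap('wrist')
pinline(im,p,(135,285),(240,400),(560,638))
```

```text
d [-0.009   0.136  -0.0005] w [-0.02  0.01  3.  ] | tcp [ 0.5154 -0.03    0.0116] [-179.98    0.     89.6 ] t 5.05 op 0.0537 F [-0.1  0.2 -3. ]
pin x at y=-.03: 0.5153 yaw -3.06 n 50 50 res 0.0001 y -0.014 0.05
line x at y=-.03: 0.6514 yaw -3.33 n 50 50 res 0.0 y -0.027 0.049
```

>>> move_arm([
  {"x": 0,"y": 0,"z": 0,"wx": 0,"wy": 0,"wz": 0.3,"hand": 0.56},
  {"x": 0,"y": 0,"z": 0,"wx": 0,"wy": 0,"wz": 0.3,"hand": 0.64},
  {"x": 0,"y": 0,"z": 0,"wx": 0,"wy": 0,"wz": 0.3,"hand": 0.64},
  {"x": 0,"y": 0,"z": 0,"wx": 0,"wy": 0,"wz": 1.5,"hand": 0.64},
  {"x": 0,"y": 0,"z": 0,"wx": 0,"wy": 0,"wz": 3,"hand": 0.64},
  {"x": 0,"y": 0,"z": 0,"wx": 0,"wy": 0,"wz": 3,"hand": 0.64},
])

```text
time: 5.85
tool_pos: [0.5156, -0.0301, 0.0118]
tool_rot: [3.141, 0.0, 1.51]
contact_force: [0.1, 0.1, 0.5]
opening: 0.0588
```

>>> move_arm([
  {"x": 0,"y": 0.001,"z": 0,"wx": 0,"wy": 0,"wz": 0,"hand": 0.64},
  {"x": 0,"y": 0.003,"z": 0,"wx": 0,"wy": 0,"wz": 0,"hand": 0.64},
  {"x": 0,"y": 0.006,"z": 0,"wx": 0,"wy": 0,"wz": 0,"hand": 0.64},
  {"x": 0,"y": 0.01,"z": 0,"wx": 0,"wy": 0,"wz": 0,"hand": 0.64},
  {"x": 0,"y": 0.014,"z": 0,"wx": 0,"wy": 0,"wz": 0,"hand": 0.64},
  {"x": 0,"y": 0.018,"z": 0,"wx": 0,"wy": 0,"wz": 0,"hand": 0.64},
  {"x": 0,"y": 0.022,"z": 0,"wx": 0,"wy": 0,"wz": 0,"hand": 0.64},
  {"x": 0,"y": 0.026,"z": 0,"wx": 0,"wy": 0,"wz": 0,"hand": 0.64},
])

```text
time: 6.85
tool_pos: [0.5418, -0.0316, 0.0117]
tool_rot: [3.142, 0.0, 1.511]
contact_force: [-0.8, -0.9, 0.2]
opening: 0.0589
```

>>> move_arm([
  {"x": 0,"y": 0.004,"z": 0,"wx": 0,"wy": 0,"wz": 0,"hand": 0.64},
  {"x": 0,"y": 0.008,"z": 0,"wx": 0,"wy": 0,"wz": 0,"hand": 0.64},
  {"x": 0,"y": 0.012,"z": 0,"wx": 0,"wy": 0,"wz": 0,"hand": 0.64},
  {"x": 0,"y": 0.016,"z": 0,"wx": 0,"wy": 0,"wz": 0,"hand": 0.64},
  {"x": 0,"y": 0.02,"z": 0,"wx": 0,"wy": 0,"wz": 0,"hand": 0.64},
  {"x": 0,"y": 0.024,"z": 0,"wx": 0,"wy": 0,"wz": 0,"hand": 0.64},
  {"x": 0,"y": 0.028,"z": 0,"wx": 0,"wy": 0,"wz": 0,"hand": 0.64},
  {"x": 0,"y": 0.032,"z": 0,"wx": 0,"wy": 0,"wz": 0,"hand": 0.64},
])

```text
time: 7.85
tool_pos: [0.5737, -0.0336, 0.0117]
tool_rot: [3.142, 0.0, 1.511]
contact_force: [-0.1, -0.0, 1.3]
opening: 0.0588
```

>>> move_arm([
  {"x": 0,"y": 0.004,"z": 0,"wx": 0,"wy": 0,"wz": 0,"hand": 0.64},
  {"x": 0,"y": 0.008,"z": 0,"wx": 0,"wy": 0,"wz": 0,"hand": 0.64},
  {"x": 0,"y": 0.012,"z": 0,"wx": 0,"wy": 0,"wz": 0,"hand": 0.64},
  {"x": 0,"y": 0.016,"z": 0,"wx": 0,"wy": 0,"wz": 0,"hand": 0.64},
  {"x": 0,"y": 0.02,"z": 0,"wx": 0,"wy": 0,"wz": 0,"hand": 0.64},
  {"x": 0,"y": 0.023,"z": 0,"wx": 0,"wy": 0,"wz": 0,"hand": 0.64},
  {"x": 0,"y": 0.025,"z": 0,"wx": 0,"wy": 0,"wz": 0,"hand": 0.64},
  {"x": 0,"y": 0.026,"z": 0,"wx": 0,"wy": 0,"wz": 0,"hand": 0.64},
])

```text
time: 8.85
tool_pos: [0.5995, -0.0351, 0.0117]
tool_rot: [-3.142, 0.0, 1.511]
contact_force: [-0.6, -0.5, 0.1]
opening: 0.0588
```

Run:
```python
from h import *
im,p=snap('wrist','w4.png')
delta([.6513,-.04,.012],86.6)
for X in([.6513+.0585*.05,.02,.002],[.6513+.0585*.08,.05,.002],[.6513-.0585*.03,-.06,.002]):print(proj(p,X))
pinline(im,p,(135,285),(240,400),(400,480))
```

```text
d [-0.0018  0.052  -0.0003] w [-0.    0.   -0.03] | tcp [ 0.5995 -0.0351  0.0117] [-180.      0.     86.57] t 8.9 op 0.0586 F [-0.2 -0.3 -0.4]
[425.71495761 180.83987351]
[431.50788231 115.87758269]
[412.86722126 324.91534986]
pin x at y=-.03: 0.5971 yaw -3.71 n 50 50 res 0.0001 y -0.019 0.044
line x at y=-.03: 0.6512 yaw -3.35 n 50 50 res 0.0 y -0.034 0.042
```

>>> move_arm([
  {"x": 0,"y": 0.001,"z": 0,"wx": 0,"wy": 0,"wz": 0,"hand": 0.64},
  {"x": 0,"y": 0.003,"z": 0,"wx": 0,"wy": 0,"wz": 0,"hand": 0.64},
  {"x": 0,"y": 0.006,"z": 0,"wx": 0,"wy": 0,"wz": 0,"hand": 0.64},
  {"x": 0,"y": 0.009,"z": 0,"wx": 0,"wy": 0,"wz": 0,"hand": 0.64},
  {"x": 0,"y": 0.012,"z": 0,"wx": 0,"wy": 0,"wz": 0,"hand": 0.64},
  {"x": 0,"y": 0.015,"z": 0,"wx": 0,"wy": 0,"wz": 0,"hand": 0.64},
  {"x": 0,"y": 0.018,"z": 0,"wx": 0,"wy": 0,"wz": 0,"hand": 0.64},
  {"x": 0,"y": 0.021,"z": 0,"wx": 0,"wy": 0,"wz": 0,"hand": 0.64},
])

```text
time: 9.9
tool_pos: [0.6206, -0.0364, 0.0117]
tool_rot: [-3.142, 0.0, 1.511]
contact_force: [0.6, 0.9, -0.2]
opening: 0.0585
```

>>> move_arm([
  {"x": 0,"y": 0.003,"z": 0,"wx": 0,"wy": 0,"wz": 0,"hand": 0.64},
  {"x": 0,"y": 0.006,"z": 0,"wx": 0,"wy": 0,"wz": 0,"hand": 0.64},
  {"x": 0,"y": 0.009,"z": 0,"wx": 0,"wy": 0,"wz": 0,"hand": 0.64},
  {"x": 0,"y": 0.012,"z": 0,"wx": 0,"wy": 0,"wz": 0,"hand": 0.64},
  {"x": 0,"y": 0.015,"z": 0,"wx": 0,"wy": 0,"wz": 0,"hand": 0.64},
  {"x": 0,"y": 0.0175,"z": 0,"wx": 0,"wy": 0,"wz": 0,"hand": 0.64},
  {"x": 0,"y": 0.0195,"z": 0,"wx": 0,"wy": 0,"wz": 0,"hand": 0.64},
  {"x": 0,"y": 0.0215,"z": 0,"wx": 0,"wy": 0,"wz": 0,"hand": 0.64},
])

```text
time: 10.9
tool_pos: [0.6419, -0.0376, 0.0117]
tool_rot: [-3.141, 0.0, 1.511]
contact_force: [-0.9, -0.0, 0.0]
opening: 0.0591
```

>>> move_arm([
  {"x": 0,"y": 0.002,"z": 0,"wx": 0,"wy": 0,"wz": 0,"hand": 0.64},
  {"x": 0,"y": 0.004,"z": 0,"wx": 0,"wy": 0,"wz": 0,"hand": 0.64},
  {"x": 0,"y": 0.006,"z": 0,"wx": 0,"wy": 0,"wz": 0,"hand": 0.64},
  {"x": 0,"y": 0.0075,"z": 0,"wx": 0,"wy": 0,"wz": 0,"hand": 0.64},
  {"x": 0,"y": 0.0085,"z": 0,"wx": 0,"wy": 0,"wz": 0,"hand": 0.64},
  {"x": 0,"y": 0.009,"z": 0,"wx": 0,"wy": 0,"wz": 0,"hand": 0.64},
  {"x": 0,"y": 0.009,"z": 0,"wx": 0,"wy": 0,"wz": 0,"hand": 0.62},
  {"x": 0,"y": 0.009,"z": 0,"wx": 0,"wy": 0,"wz": 0,"hand": 0.6},
])

```text
time: 11.9
tool_pos: [0.6508, -0.0382, 0.0117]
tool_rot: [3.142, 0.0, 1.511]
contact_force: [-1.4, 0.9, 0.7]
opening: 0.0554
```

>>> move_arm([
  {"x": 0,"y": 0,"z": 0,"wx": 0,"wy": 0,"wz": 0,"hand": 0.57},
  {"x": 0,"y": 0,"z": 0,"wx": 0,"wy": 0,"wz": 0,"hand": 0.56},
  {"x": 0,"y": 0,"z": 0,"wx": 0,"wy": 0,"wz": 0,"hand": 0.56},
])

```text
time: 12.28
tool_pos: [0.6508, -0.0382, 0.0117]
tool_rot: [-3.141, 0.0, 1.511]
contact_force: [-0.3, 0.4, 0.4]
opening: 0.0539
```

Run:
```python
from h import *
im,p=snap('wrist','w5.png')
delta([.6513,-.04,.012],86.6)
h=cv2.cvtColor(im,cv2.COLOR_RGB2HSV)
pinline(im,p,(135,285),(240,400),(400,480))
```

```text
d [-0.0018  0.0007 -0.0003] w [-0.01  0.   -0.03] | tcp [ 0.6507 -0.0382  0.0117] [-179.99    0.     86.57] t 12.32 op 0.0534 F [-0.6  0.8  0.5]
pin x at y=-.03: 0.6509 yaw -3.66 n 50 50 res 0.0001 y -0.022 0.041
line x at y=-.03: 0.7130 yaw -7.00 n 49 50 res 0.0015 y -0.038 0.038
```

>>> move_arm([
  {"x": 0,"y": 0,"z": 0,"wx": 0,"wy": 0,"wz": -0.3,"hand": 0.56},
  {"x": 0,"y": 0,"z": 0,"wx": 0,"wy": 0,"wz": -0.3,"hand": 0.6},
  {"x": 0,"y": 0,"z": 0,"wx": 0,"wy": 0,"wz": -0.3,"hand": 0.65},
  {"x": 0,"y": 0,"z": 0,"wx": 0,"wy": 0,"wz": -0.3,"hand": 0.8},
  {"x": 0,"y": 0,"z": 0,"wx": 0,"wy": 0,"wz": -0.3,"hand": 1},
  {"x": 0,"y": 0,"z": -0.02,"wx": 0,"wy": 0,"wz": -0.3,"hand": 1},
  {"x": 0,"y": 0,"z": -0.06,"wx": 0,"wy": 0,"wz": -0.3,"hand": 1},
  {"x": 0,"y": 0,"z": -0.12,"wx": 0,"wy": 0,"wz": -0.3,"hand": 1},
])

```text
time: 13.32
tool_pos: [0.6496, -0.038, 0.1311]
tool_rot: [-3.137, -0.0, 1.516]
contact_force: [1.7, -0.0, 0.9]
opening: 0.0915
```

Run:
```python
from h import *
im,p=snap('wrist','w6.png')
delta([.53,.315,.25],180)
```

```text
d [ 0.3462 -0.142  -0.1104] w [  0.46   0.62 -93.12] | tcp [ 0.6542 -0.0387  0.1419] [1.7932e+02 8.0000e-02 8.6880e+01] t 13.38 op 0.0917 F [3.4 0.2 6.6]
```

View pics/w6.png

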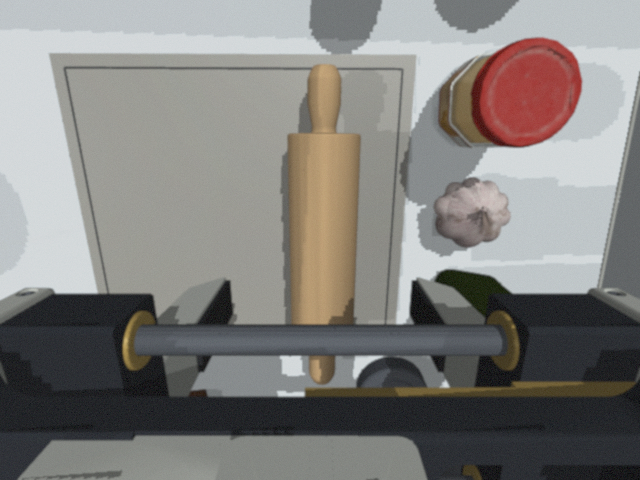

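The pin (288–360, rows 65–383) covers the line, parallel to the mat border. Next is the box.

>>> move_arm([
  {"x": 0.02,"y": -0.008,"z": -0.04,"wx": 0,"wy": 0,"wz": -9,"hand": 1},
  {"x": 0.06,"y": -0.025,"z": -0.09,"wx": 0,"wy": 0,"wz": -19,"hand": 1},
  {"x": 0.11,"y": -0.045,"z": -0.118,"wx": 0,"wy": 0,"wz": -29,"hand": 1},
  {"x": 0.16,"y": -0.066,"z": -0.118,"wx": 0,"wy": 0,"wz": -39,"hand": 1},
  {"x": 0.21,"y": -0.086,"z": -0.118,"wx": 0,"wy": 0,"wz": -49,"hand": 1},
  {"x": 0.26,"y": -0.106,"z": -0.118,"wx": 0,"wy": 0,"wz": -59,"hand": 1},
  {"x": 0.3,"y": -0.125,"z": -0.118,"wx": 0,"wy": 0,"wz": -69,"hand": 1},
  {"x": 0.346,"y": -0.142,"z": -0.118,"wx": 0,"wy": 0,"wz": -79,"hand": 1},
])

```text
time: 14.38
tool_pos: [0.5273, 0.3164, 0.2498]
tool_rot: [3.141, 0.0, 2.901]
contact_force: [1.0, 0.6, -1.0]
opening: 0.0917
```

>>> move_arm([
  {"x": 0,"y": 0,"z": 0,"wx": 0,"wy": 0,"wz": -8,"hand": 1},
  {"x": 0,"y": 0,"z": 0,"wx": 0,"wy": 0,"wz": -14,"hand": 1},
  {"x": 0,"y": 0,"z": 0,"wx": 0,"wy": 0,"wz": -14,"hand": 1},
  {"x": 0,"y": 0,"z": 0,"wx": 0,"wy": 0,"wz": -14,"hand": 1},
])

```text
time: 14.88
tool_pos: [0.528, 0.3149, 0.2497]
tool_rot: [-3.142, 0.0, 3.137]
contact_force: [0.1, -0.2, 0.3]
opening: 0.0916
```

Run:
```python
from h import *
im,p=snap('wrist','w7.png'); np.save('w7.npy',p,allow_pickle=True)
delta([.4018,.317,.15],180)
```

```text
d [0.1262 0.0015 0.0996] w [-0.    0.   -0.25] | tcp [0.528  0.3149 0.2497] [-180.      0.    179.75] t 14.93 op 0.0917 F [-0.1  0.3  0.1]
```

View pics/w7.png

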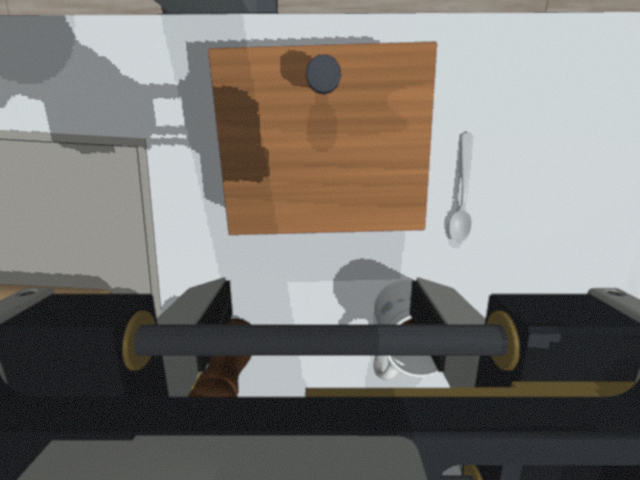

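Lid corners are (210,48), (437,42), (425,230), (229,235) and the knob is at (323,73).

Run:
```python
from h import *
p=np.load('w7.npy',allow_pickle=True).item(); im=cv2.imread('pics/w7.png').astype(int)
P=np.array([ray(p,u,v,.078) for u,v in((210,48),(437,42),(425,230),(229,235))])[:,:2]; print(P.round(4),P.mean(0).round(4))
for i in range(4):
    e=P[(i+1)%4]-P[i]; print(np.linalg.norm(e).round(4),np.degrees(np.arctan2(e[1],e[0])).round(2))
roi=im[45:105,295:355]; m=(roi[...,2]-roi[...,0]<25)&(roi.sum(2)<330); v,u=np.nonzero(m); print(u.mean()+295,v.mean()+45,len(u),ray(p,u.mean()+295,v.mean()+45,.115))
```

```text
[[0.3749 0.2199]
 [0.3709 0.4166]
 [0.5393 0.4207]
 [0.5439 0.2226]] [0.4573 0.3199]
0.1967 91.16
0.1685 1.41
0.1982 -88.67
0.169 -179.09
322.7655813953488 73.66790697674418 1075 [0.40153058 0.31754601 0.115     ]
```

>>> move_arm([
  {"x": 0.05,"y": 0.001,"z": 0.02,"wx": 0,"wy": 0,"wz": -1.4,"hand": 0.8},
  {"x": 0.1,"y": 0.002,"z": 0.06,"wx": 0,"wy": 0,"wz": -1.4,"hand": 0.7},
  {"x": 0.126,"y": 0.003,"z": 0.1,"wx": 0,"wy": 0,"wz": -1.4,"hand": 0.6},
  {"x": 0.126,"y": 0.003,"z": 0.13,"wx": 0,"wy": 0,"wz": -1.4,"hand": 0.6},
  {"x": 0.126,"y": 0.003,"z": 0.15,"wx": 0,"wy": 0,"wz": -1.4,"hand": 0.6},
  {"x": 0.126,"y": 0.003,"z": 0.156,"wx": 0,"wy": 0,"wz": -1.4,"hand": 0.6},
  {"x": 0.126,"y": 0.003,"z": 0.156,"wx": 0,"wy": 0,"wz": -1.4,"hand": 0.5},
  {"x": 0.126,"y": 0.003,"z": 0.156,"wx": 0,"wy": 0,"wz": -1.4,"hand": 0.35},
])

```text
time: 15.92
tool_pos: [0.4026, 0.3186, 0.0946]
tool_rot: [3.141, 0.002, -3.12]
contact_force: [0.6, 0.6, -0.3]
opening: 0.0405
```

>>> move_arm([
  {"x": 0,"y": 0,"z": 0,"wx": 0,"wy": 0,"wz": 0,"hand": 0.25},
  {"x": 0,"y": 0,"z": 0,"wx": 0,"wy": 0,"wz": 0,"hand": 0.2},
  {"x": 0,"y": 0,"z": 0,"wx": 0,"wy": 0,"wz": 0,"hand": 0.2},
  {"x": 0,"y": 0,"z": 0,"wx": 0,"wy": 0,"wz": 0,"hand": 0.2},
], grip_force=12)

```text
time: 16.42
tool_pos: [0.4023, 0.3175, 0.0943]
tool_rot: [-3.14, 0.001, -3.119]
contact_force: [1.3, -4.8, 3.3]
opening: 0.0273
```

Run:
```python
from h import *
delta([.4018,.317,.094],-178.8)
s=monitor.observe()
g=s['tool_pos'][2]+.019; k=np.array([-.140,.043])
for th in np.radians([10,20,30,45,60,75,90,98]):
    q=np.array([k[0]*np.cos(th)+k[1]*np.sin(th), -k[0]*np.sin(th)+k[1]*np.cos(th)])-k
    print(np.degrees(th).round(),'tool x %.4f z %.4f'%(-q[0],-q[1]))
```

```text
d [ 0.0005 -0.0005  0.0003] w [-0.08  0.05  0.08] | tcp [0.4023 0.3175 0.0943] [-1.7992e+02  5.0000e-02 -1.7872e+02] t 16.43 op 0.0273 F [ 1.3 -4.8  3.3]
10.0 tool x -0.0096 z -0.0237
20.0 tool x -0.0231 z -0.0453
30.0 tool x -0.0403 z -0.0642
45.0 tool x -0.0714 z -0.0864
60.0 tool x -0.1072 z -0.0997
75.0 tool x -0.1453 z -0.1034
90.0 tool x -0.1830 z -0.0970
98.0 tool x -0.2021 z -0.0897
```

>>> move_arm([
  {"x": -0.002,"y": 0,"z": -0.006,"wx": 0,"wy": 0,"wz": 0,"hand": 0.2},
  {"x": -0.0043,"y": 0,"z": -0.012,"wx": 0,"wy": 0,"wz": 0,"hand": 0.2},
  {"x": -0.0096,"y": 0,"z": -0.0237,"wx": 0,"wy": 0,"wz": 0,"hand": 0.2},
  {"x": -0.016,"y": 0,"z": -0.035,"wx": 0,"wy": 0,"wz": 0,"hand": 0.2},
  {"x": -0.0231,"y": 0,"z": -0.0453,"wx": 0,"wy": 0,"wz": 0,"hand": 0.2},
  {"x": -0.0313,"y": 0,"z": -0.0551,"wx": 0,"wy": 0,"wz": 0,"hand": 0.2},
  {"x": -0.0403,"y": 0,"z": -0.0642,"wx": 0,"wy": 0,"wz": 0,"hand": 0.2},
  {"x": -0.0403,"y": 0,"z": -0.0642,"wx": 0,"wy": 0,"wz": 0,"hand": 0.2},
], grip_force=15)

```text
time: 17.42
tool_pos: [0.4426, 0.3184, 0.1589]
tool_rot: [-3.14, -0.0, -3.12]
contact_force: [-1.5, -4.6, -0.6]
opening: 0.0272
```

>>> move_arm([
  {"x": -0.015,"y": 0,"z": -0.012,"wx": 0,"wy": 0,"wz": 0,"hand": 0.2},
  {"x": -0.0311,"y": 0,"z": -0.0222,"wx": 0,"wy": 0,"wz": 0,"hand": 0.2},
  {"x": -0.0485,"y": 0,"z": -0.0302,"wx": 0,"wy": 0,"wz": 0,"hand": 0.2},
  {"x": -0.0669,"y": 0,"z": -0.0355,"wx": 0,"wy": 0,"wz": 0,"hand": 0.2},
  {"x": -0.0858,"y": 0,"z": -0.0385,"wx": 0,"wy": 0,"wz": 0,"hand": 0.2},
  {"x": -0.105,"y": 0,"z": -0.0392,"wx": 0,"wy": 0,"wz": 0,"hand": 0.2},
  {"x": -0.124,"y": 0,"z": -0.0376,"wx": 0,"wy": 0,"wz": 0,"hand": 0.2},
  {"x": -0.1427,"y": 0,"z": -0.0328,"wx": 0,"wy": 0,"wz": 0,"hand": 0.2},
])

```text
time: 18.42
tool_pos: [0.5857, 0.3216, 0.1917]
tool_rot: [-3.141, 0.0, -3.12]
contact_force: [-1.0, -3.6, -0.6]
opening: 0.0273
```

>>> move_arm([
  {"x": -0.01,"y": 0,"z": 0.0033,"wx": 0,"wy": 0,"wz": 0,"hand": 0.2},
  {"x": -0.0191,"y": 0,"z": 0.0073,"wx": 0,"wy": 0,"wz": 0,"hand": 0.2},
  {"x": -0.0191,"y": 0,"z": 0.0073,"wx": 0,"wy": 0,"wz": 0,"hand": 0.2},
  {"x": -0.0191,"y": 0,"z": 0.0073,"wx": 0,"wy": 0,"wz": 0,"hand": 0.4},
  {"x": -0.0191,"y": 0,"z": 0.0073,"wx": 0,"wy": 0,"wz": 0,"hand": 0.5},
  {"x": -0.0191,"y": 0,"z": 0.0073,"wx": 0,"wy": 0,"wz": 0,"hand": 0.6},
])

```text
time: 19.18
tool_pos: [0.6037, 0.3234, 0.1834]
tool_rot: [3.141, -0.0, -3.119]
contact_force: [0.5, 0.1, 0.4]
opening: 0.0514
```

Run:
```python
from h import *
delta([.50,.317,.27],-178.8)
im,p=snap('scene','s8.png')
cv2.imwrite('pics/s8c.png',cv2.resize(im[150:330,130:420],None,fx=2.5,fy=2.5)[:,:,::-1])
```

```text
d [ 0.1038 -0.004  -0.0866] w [ 0.03 -0.01  0.1 ] | tcp [0.6037 0.3234 0.1834] [ 1.7997e+02 -1.0000e-02 -1.7870e+02] t 19.18 op 0.0514 F [0.5 0.1 0.4]
```

View pics/s8c.png

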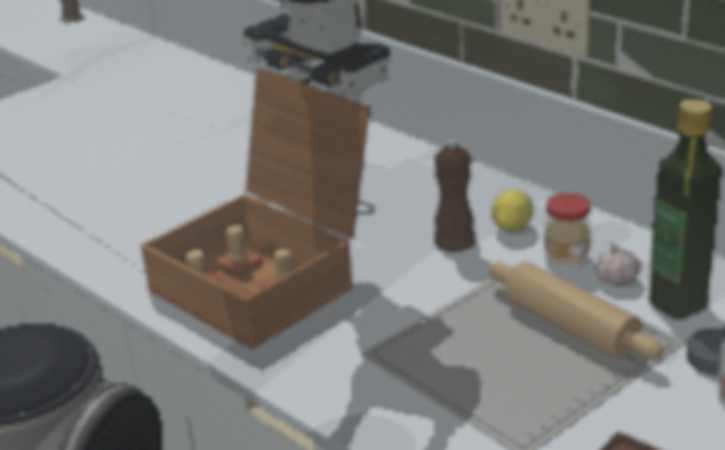

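>>> move_arm([
  {"x": -0.015,"y": 0,"z": 0,"wx": 0,"wy": 0,"wz": 0,"hand": 0.7},
  {"x": -0.03,"y": 0,"z": 0,"wx": 0,"wy": 0,"wz": 0,"hand": 0.7},
  {"x": -0.03,"y": 0,"z": -0.03,"wx": 0,"wy": 0,"wz": 0,"hand": 0.7},
  {"x": -0.03,"y": 0,"z": -0.07,"wx": 0,"wy": 0,"wz": 0,"hand": 0.7},
  {"x": -0.03,"y": 0,"z": -0.11,"wx": 0,"wy": 0,"wz": 0,"hand": 0.7},
  {"x": 0.01,"y": 0,"z": -0.11,"wx": 0,"wy": 0,"wz": 0,"hand": 0.5},
  {"x": 0.06,"y": 0,"z": -0.11,"wx": 0,"wy": 0,"wz": 0,"hand": 0.5},
  {"x": 0.09,"y": 0,"z": -0.11,"wx": 0,"wy": 0,"wz": 0,"hand": 0.5},
])

```text
time: 20.23
tool_pos: [0.5117, 0.3211, 0.2938]
tool_rot: [3.141, -0.0, -3.119]
contact_force: [-0.5, 0.6, 0.1]
opening: 0.0464
```

>>> move_arm([
  {"x": 0,"y": 0,"z": 0,"wx": 0,"wy": 0,"wz": 0,"hand": 0.5},
  {"x": 0,"y": 0,"z": 0,"wx": 0,"wy": 0,"wz": 0,"hand": 0.5},
])

```text
time: 20.48
tool_pos: [0.5146, 0.321, 0.2936]
tool_rot: [3.141, 0.001, -3.119]
contact_force: [-0.2, 0.4, -0.5]
opening: 0.0459
```

Run:
```python
from h import *
delta([.50,.317,.27],-178.8)
im,p=snap('wrist','w9.png'); np.save('w9.npy',p,allow_pickle=True)
```

```text
d [ 0.0147 -0.0037  0.0236] w [0.01 0.05 0.07] | tcp [0.5146 0.321  0.2936] [ 1.7999e+02  5.0000e-02 -1.7873e+02] t 20.48 op 0.0459 F [-0.2  0.4 -0.5]
```

View pics/w9.png

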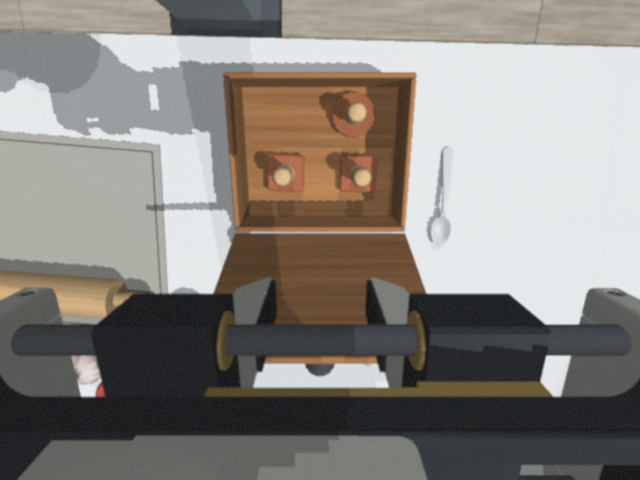

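Lid leans back and is open. Three stamps: a round one with handle at (357,113), square ones at (283,177) and (362,178).

Run:
```python
from h import *
p=np.load('w9.npy',allow_pickle=True).item(); im=cv2.imread('pics/w9.png')
h=cv2.cvtColor(im,cv2.COLOR_BGR2HSV).astype(int)
print([h[v,u].tolist() for u,v in((357,113),(283,177),(340,120),(300,165),(300,110))])
m=((h[...,2]>170)&(h[...,1]>50)&(h[...,0]<30)).astype(np.uint8); m[:85]=0;m[220:]=0;m[:,:245]=0;m[:,400:]=0
n,l,st,c=cv2.connectedComponentsWithStats(m)
for i in range(1,n):
    if st[i,4]>60: print(st[i],c[i].round(1),ray(p,*c[i],.061).round(4))
for u,v in((353,114),(285,172),(357,173)): print('plate',ray(p,u,v,.019).round(4))
print('box rim',[ray(p,u,v,.07).round(3).tolist() for u,v in((226,73),(415,73),(406,231),(236,231))])
t=viewer.camera_params('top');
```

```text
[[18, 90, 224], [18, 92, 221], [9, 143, 160], [9, 144, 177], [14, 135, 166]]
[350 104  17  18 243] [357.9 112.1] [0.4093 0.3595 0.061 ]
[279 110  45   5  84] [301.5 112.2] [0.4109 0.2984 0.061 ]
[285 148  57   9 255] [315.  150.6] [0.4507 0.3138 0.061 ]
[ 278  157   62   44 1526] [312.7 179.4] [0.4827 0.3117 0.061 ]
[355 157  16  34 343] [363.7 173. ] [0.4741 0.3696 0.061 ]
[275 169  16  17 211] [282.4 176.8] [0.4805 0.2772 0.061 ]
[342 177   9  13  88] [345.5 183.8] [0.4868 0.3495 0.061 ]
[250 188  20   9  98] [258.9 191.3] [0.4977 0.2498 0.061 ]
plate [0.4087 0.358  0.019 ]
plate [0.4793 0.2759 0.019 ]
plate [0.4784 0.3666 0.019 ]
box rim [[0.376, 0.221, 0.07], [0.371, 0.415, 0.07], [0.539, 0.422, 0.07], [0.543, 0.223, 0.07]]
```

>>> move_arm([
  {"x": 0.05,"y": 0.02,"z": 0.04,"wx": 0,"wy": 0,"wz": 0,"hand": 0.5},
  {"x": 0.1044,"y": 0.0405,"z": 0.07,"wx": 0,"wy": 0,"wz": 0,"hand": 0.5},
  {"x": 0.1044,"y": 0.0405,"z": 0.12,"wx": 0,"wy": 0,"wz": 0,"hand": 0.5},
  {"x": 0.1044,"y": 0.0405,"z": 0.16,"wx": 0,"wy": 0,"wz": 0,"hand": 0.5},
  {"x": 0.1044,"y": 0.0405,"z": 0.2,"wx": 0,"wy": 0,"wz": 0,"hand": 0.5},
  {"x": 0.1044,"y": 0.0405,"z": 0.235,"wx": 0,"wy": 0,"wz": 0,"hand": 0.5},
  {"x": 0.1044,"y": 0.0405,"z": 0.258,"wx": 0,"wy": 0,"wz": 0,"hand": 0.5},
  {"x": 0.1044,"y": 0.0405,"z": 0.2656,"wx": 0,"wy": 0,"wz": 0,"hand": 0.5},
])

```text
time: 21.52
tool_pos: [0.4089, 0.3585, 0.0258]
tool_rot: [-3.14, -0.002, -3.12]
contact_force: [-0.5, 0.6, 0.9]
opening: 0.0457
```

>>> move_arm([
  {"x": 0,"y": 0,"z": 0,"wx": 0,"wy": 0,"wz": 0,"hand": 0.4},
  {"x": 0,"y": 0,"z": 0,"wx": 0,"wy": 0,"wz": 0,"hand": 0.3},
  {"x": 0,"y": 0,"z": 0,"wx": 0,"wy": 0,"wz": 0,"hand": 0.2},
  {"x": 0,"y": 0,"z": 0,"wx": 0,"wy": 0,"wz": 0,"hand": 0.15},
  {"x": 0,"y": 0,"z": 0,"wx": 0,"wy": 0,"wz": 0,"hand": 0.12},
], grip_force=40)

```text
time: 22.15
tool_pos: [0.4093, 0.3592, 0.0286]
tool_rot: [3.141, 0.001, -3.119]
contact_force: [0.1, -1.3, 6.0]
opening: 0.0218
```

Run:
```python
from h import *
p=viewer.camera_params('top')
P=np.array([ray(p,160+u/2.2,190+v/2.2,.014) for u,v in((592,183),(757,173),(774,316),(605,326))])[:,:2]; print(P.round(4),P.mean(0).round(4))
for i in range(4):
    e=P[(i+1)%4]-P[i]; print(np.linalg.norm(e).round(4),np.degrees(np.arctan2(e[1],e[0])).round(2))
delta([.446,-.25,.2],95)
```

```text
[[ 0.5171 -0.2011]
 [ 0.5338 -0.3964]
 [ 0.3675 -0.4123]
 [ 0.3509 -0.2158]] [ 0.4423 -0.3064]
0.1959 -85.1
0.1671 -174.54
0.1972 94.84
0.1669 5.03
d [-0.0234 -0.6098 -0.1718] w [9.000e-02 4.000e-02 8.627e+01] | tcp [0.4093 0.3592 0.0286] [ 1.7996e+02  9.0000e-02 -1.7873e+02] t 22.15 op 0.0218 F [ 0.1 -1.3  6. ]
```

>>> move_arm([
  {"x": 0,"y": 0,"z": -0.02,"wx": 0,"wy": 0,"wz": 0,"hand": 0.12},
  {"x": 0,"y": 0,"z": -0.06,"wx": 0,"wy": 0,"wz": 0,"hand": 0.12},
  {"x": 0,"y": 0,"z": -0.11,"wx": 0,"wy": 0,"wz": 0,"hand": 0.12},
  {"x": 0,"y": 0,"z": -0.15,"wx": 0,"wy": 0,"wz": 0,"hand": 0.12},
  {"x": 0,"y": -0.02,"z": -0.18,"wx": 0,"wy": 0,"wz": 0,"hand": 0.12},
  {"x": 0,"y": -0.06,"z": -0.19,"wx": 0,"wy": 0,"wz": 0,"hand": 0.12},
  {"x": -0.01,"y": -0.11,"z": -0.19,"wx": 0,"wy": 0,"wz": 0,"hand": 0.12},
  {"x": -0.022,"y": -0.16,"z": -0.19,"wx": 0,"wy": 0,"wz": 0,"hand": 0.12},
])

```text
time: 23.15
tool_pos: [0.434, 0.1984, 0.2178]
tool_rot: [3.142, -0.0, -3.118]
contact_force: [-0.0, -0.0, -1.3]
opening: 0.0219
```

>>> move_arm([
  {"x": 0,"y": -0.05,"z": 0,"wx": 0,"wy": 0,"wz": 9,"hand": 0.12},
  {"x": 0,"y": -0.1,"z": 0,"wx": 0,"wy": 0,"wz": 18,"hand": 0.12},
  {"x": 0,"y": -0.15,"z": 0,"wx": 0,"wy": 0,"wz": 27,"hand": 0.12},
  {"x": 0,"y": -0.2,"z": 0,"wx": 0,"wy": 0,"wz": 36,"hand": 0.12},
  {"x": 0,"y": -0.25,"z": 0,"wx": 0,"wy": 0,"wz": 45,"hand": 0.12},
  {"x": 0,"y": -0.3,"z": 0,"wx": 0,"wy": 0,"wz": 54,"hand": 0.12},
  {"x": 0,"y": -0.35,"z": 0,"wx": 0,"wy": 0,"wz": 63,"hand": 0.12},
  {"x": 0,"y": -0.4,"z": 0,"wx": 0,"wy": 0,"wz": 72,"hand": 0.12},
])

```text
time: 24.15
tool_pos: [0.4428, -0.2017, 0.2176]
tool_rot: [3.142, -0.0, 1.902]
contact_force: [0.4, -0.2, -1.0]
opening: 0.0216
```

Run:
```python
from h import *
delta([.4473,-.3632,.028],95)
```

```text
d [-0.1543 -0.0482  0.1896] w [-0.   -0.03 13.96] | tcp [ 0.4428 -0.2017  0.2176] [ 1.8000e+02 -3.0000e-02  1.0896e+02] t 24.15 op 0.0216 F [ 0.4 -0.2 -1. ]
```

>>> move_arm([
  {"x": -0.05,"y": -0.016,"z": 0,"wx": 0,"wy": 0,"wz": 7,"hand": 0.12},
  {"x": -0.1,"y": -0.032,"z": 0.02,"wx": 0,"wy": 0,"wz": 14,"hand": 0.12},
  {"x": -0.14,"y": -0.044,"z": 0.05,"wx": 0,"wy": 0,"wz": 14,"hand": 0.12},
  {"x": -0.1543,"y": -0.0482,"z": 0.09,"wx": 0,"wy": 0,"wz": 14,"hand": 0.12},
  {"x": -0.1543,"y": -0.0482,"z": 0.13,"wx": 0,"wy": 0,"wz": 14,"hand": 0.12},
  {"x": -0.1543,"y": -0.0482,"z": 0.16,"wx": 0,"wy": 0,"wz": 14,"hand": 0.12},
  {"x": -0.1543,"y": -0.0482,"z": 0.175,"wx": 0,"wy": 0,"wz": 14,"hand": 0.12},
  {"x": -0.1543,"y": -0.0482,"z": 0.175,"wx": 0,"wy": 0,"wz": 14,"hand": 0.12},
])

```text
time: 25.15
tool_pos: [0.4483, -0.3614, 0.0422]
tool_rot: [-3.14, -0.001, 1.663]
contact_force: [-0.3, -0.1, -0.7]
opening: 0.0218
```

Run:
```python
from h import *
delta([.4473,-.3632,.028],95)
im,p=snap('wrist','w10.png')
for o in((80,95),(-80,95),(80,-95),(-80,-95)):
    a=np.radians(5); X=[.4423+(o[0]*np.cos(a)-o[1]*np.sin(a))/1e3,-.3064+(o[0]*np.sin(a)+o[1]*np.cos(a))/1e3,.014]; print(o,proj(p,X).round())
```

```text
d [-0.0017 -0.0011  0.0142] w [-0.06 -0.08  0.27] | tcp [ 0.4483 -0.3614  0.0422] [-1.7994e+02 -8.0000e-02  9.5270e+01] t 25.15 op 0.0218 F [-0.3 -0.1 -0.7]
(80, 95) [492. -22.]
(-80, 95) [149. -24.]
(80, -95) [446. 335.]
(-80, -95) [191. 334.]
```

View pics/w10.png

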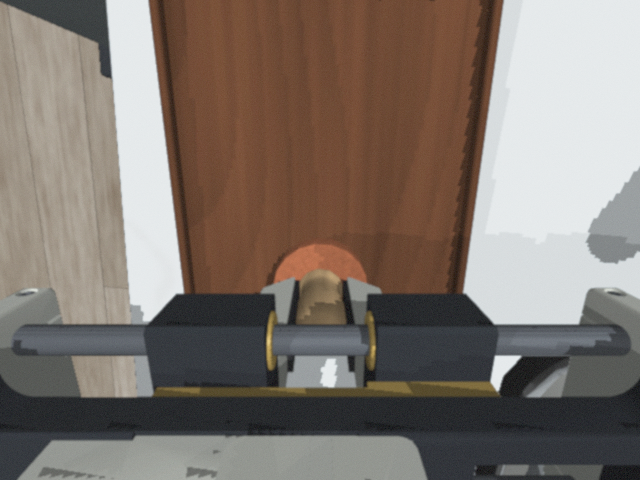

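The stamp is held upright over the tray (disc near (320,270), tray inner edges about 180 and 465). Lowering and releasing.

>>> move_arm([
  {"x": -0.0015,"y": -0.001,"z": 0.007,"wx": 0,"wy": 0,"wz": 0,"hand": 0.12},
  {"x": -0.0015,"y": -0.001,"z": 0.0142,"wx": 0,"wy": 0,"wz": 0,"hand": 0.12},
  {"x": -0.0015,"y": -0.001,"z": 0.0142,"wx": 0,"wy": 0,"wz": 0,"hand": 0.12},
  {"x": -0.0015,"y": -0.001,"z": 0.0142,"wx": 0,"wy": 0,"wz": 0,"hand": 0.25},
  {"x": -0.0015,"y": -0.001,"z": 0.0142,"wx": 0,"wy": 0,"wz": 0,"hand": 0.35},
  {"x": -0.0015,"y": -0.001,"z": 0.0142,"wx": 0,"wy": 0,"wz": 0,"hand": 0.5},
  {"x": -0.0015,"y": -0.001,"z": 0.0142,"wx": 0,"wy": 0,"wz": 0,"hand": 0.5},
  {"x": -0.0015,"y": -0.001,"z": -0.01,"wx": 0,"wy": 0,"wz": 0,"hand": 0.5},
])

```text
time: 26.2
tool_pos: [0.4468, -0.3626, 0.0515]
tool_rot: [-3.139, -0.003, 1.663]
contact_force: [-0.2, -0.0, 0.2]
opening: 0.0458
```

Run:
```python
from h import *
delta([.5146,.321,.2936],-178.8)
```

```text
d [ 0.6752  0.1297 -0.2403] w [ 2.000e-02 -2.400e-01 -8.593e+01] | tcp [ 0.4468 -0.3626  0.0515] [-1.7986e+02 -1.7000e-01  9.5270e+01] t 26.2 op 0.0458 F [-0.2 -0.   0.2]
```

>>> move_arm([
  {"x": 0,"y": 0,"z": -0.05,"wx": 0,"wy": 0,"wz": 0,"hand": 0.5},
  {"x": 0.02,"y": 0.004,"z": -0.1,"wx": 0,"wy": 0,"wz": 0,"hand": 0.5},
  {"x": 0.07,"y": 0.014,"z": -0.13,"wx": 0,"wy": 0,"wz": 0,"hand": 0.5},
  {"x": 0.125,"y": 0.024,"z": -0.15,"wx": 0,"wy": 0,"wz": 0,"hand": 0.5},
  {"x": 0.18,"y": 0.035,"z": -0.17,"wx": 0,"wy": 0,"wz": 0,"hand": 0.5},
  {"x": 0.235,"y": 0.045,"z": -0.19,"wx": 0,"wy": 0,"wz": -10,"hand": 0.5},
  {"x": 0.29,"y": 0.056,"z": -0.21,"wx": 0,"wy": 0,"wz": -20,"hand": 0.5},
  {"x": 0.345,"y": 0.066,"z": -0.24,"wx": 0,"wy": 0,"wz": -30,"hand": 0.5},
])

```text
time: 27.2
tool_pos: [0.4812, -0.0128, 0.2928]
tool_rot: [-3.141, -0.001, 2.192]
contact_force: [1.5, -0.0, -0.1]
opening: 0.046
```

Run:
```python
from h import *
delta([.5146,.321,.2936],-178.8)
```

```text
d [ 0.252   0.2215 -0.0008] w [-2.000e-02 -5.000e-02 -5.561e+01] | tcp [ 0.4812 -0.0128  0.2928] [-1.7996e+02 -3.0000e-02  1.2559e+02] t 27.2 op 0.046 F [ 1.5 -0.  -0.1]
```

>>> move_arm([
  {"x": 0.042,"y": 0.037,"z": 0,"wx": 0,"wy": 0,"wz": -9,"hand": 0.5},
  {"x": 0.084,"y": 0.074,"z": 0,"wx": 0,"wy": 0,"wz": -18,"hand": 0.5},
  {"x": 0.126,"y": 0.111,"z": 0,"wx": 0,"wy": 0,"wz": -28,"hand": 0.5},
  {"x": 0.168,"y": 0.148,"z": 0,"wx": 0,"wy": 0,"wz": -38,"hand": 0.5},
  {"x": 0.21,"y": 0.185,"z": 0,"wx": 0,"wy": 0,"wz": -48,"hand": 0.5},
  {"x": 0.24,"y": 0.21,"z": 0,"wx": 0,"wy": 0,"wz": -55.6,"hand": 0.5},
  {"x": 0.252,"y": 0.2215,"z": 0,"wx": 0,"wy": 0,"wz": -55.6,"hand": 0.5},
  {"x": 0.252,"y": 0.2215,"z": 0,"wx": 0,"wy": 0,"wz": -55.6,"hand": 0.5},
])

```text
time: 28.2
tool_pos: [0.5169, 0.3191, 0.2919]
tool_rot: [-3.141, -0.0, -3.127]
contact_force: [0.1, -1.4, -0.6]
opening: 0.0459
```

```bash
cat > box.py <<'E'
from h import *
def look(f,px):
    im,p=snap('wrist',f); h=cv2.cvtColor(im,cv2.COLOR_RGB2HSV).astype(int)
    m=((h[...,2]>195)&(h[...,1]>50)&(h[...,1]<120)&(h[...,0]<30)).astype(np.uint8); m[:85]=0;m[220:]=0;m[:,:245]=0;m[:,400:]=0
    r=((h[...,0]<11)&(h[...,1]>150)).astype(np.uint8); r[:85]=0;r[220:]=0;r[:,:245]=0;r[:,400:]=0
    for nm,k,z in(('handle',m,.061),('plate',r,.019)):
        n,l,st,c=cv2.connectedComponentsWithStats(k)
        for i in range(1,n):
            if st[i,4]>90: print(nm,st[i],c[i].round(1),ray(p,*c[i],z).round(4))
    cv2.imwrite('pics/c_'+f,cv2.resize(im[60:245,210:430],None,fx=3,fy=3)[:,:,::-1])
E
python3 -c "
from box import *
look('w11.png',0); delta([.4803,.277,.028],-178.8)"
```

```text
handle [277 169  15  14 166] [283.9 175.6] [0.4806 0.2773 0.061 ]
handle [358 169  15  15 162] [364.9 175.9] [0.4795 0.3693 0.061 ]
d [ 0.0372 -0.0405  0.2642] w [-0.05 -0.02 -0.43] | tcp [0.517  0.3182 0.2921] [-1.7995e+02 -2.0000e-02 -1.7923e+02] t 28.25 op 0.0458 F [ 0.2 -0.5 -0.4]
```

View pics/c_w11.png

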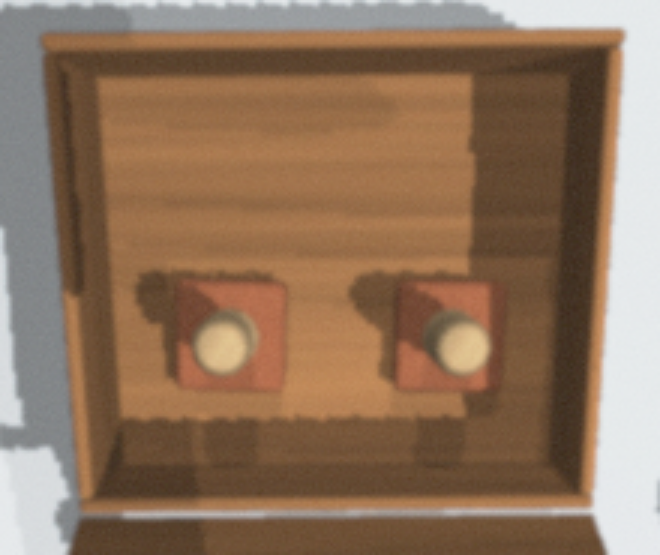

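Squares remain upright, at A (.4805,.277) and B (.479,.369). Picking A.

>>> move_arm([
  {"x": 0.02,"y": -0.02,"z": 0.04,"wx": 0,"wy": 0,"wz": -0.4,"hand": 0.5},
  {"x": 0.037,"y": -0.041,"z": 0.08,"wx": 0,"wy": 0,"wz": -0.4,"hand": 0.5},
  {"x": 0.037,"y": -0.041,"z": 0.12,"wx": 0,"wy": 0,"wz": -0.4,"hand": 0.5},
  {"x": 0.037,"y": -0.041,"z": 0.16,"wx": 0,"wy": 0,"wz": -0.4,"hand": 0.5},
  {"x": 0.037,"y": -0.041,"z": 0.2,"wx": 0,"wy": 0,"wz": -0.4,"hand": 0.5},
  {"x": 0.037,"y": -0.041,"z": 0.235,"wx": 0,"wy": 0,"wz": -0.4,"hand": 0.5},
  {"x": 0.037,"y": -0.041,"z": 0.258,"wx": 0,"wy": 0,"wz": -0.4,"hand": 0.5},
  {"x": 0.037,"y": -0.041,"z": 0.264,"wx": 0,"wy": 0,"wz": -0.4,"hand": 0.5},
])

```text
time: 29.25
tool_pos: [0.4801, 0.2756, 0.0275]
tool_rot: [-3.14, -0.002, -3.122]
contact_force: [1.2, -0.2, -0.1]
opening: 0.0463
```

>>> move_arm([
  {"x": 0,"y": 0,"z": 0,"wx": 0,"wy": 0,"wz": 0,"hand": 0.4},
  {"x": 0,"y": 0,"z": 0,"wx": 0,"wy": 0,"wz": 0,"hand": 0.3},
  {"x": 0,"y": 0,"z": 0,"wx": 0,"wy": 0,"wz": 0,"hand": 0.2},
  {"x": 0,"y": 0,"z": 0,"wx": 0,"wy": 0,"wz": 0,"hand": 0.15},
  {"x": 0,"y": 0,"z": 0,"wx": 0,"wy": 0,"wz": 0,"hand": 0.12},
])

```text
time: 29.88
tool_pos: [0.4812, 0.2774, 0.0292]
tool_rot: [3.141, 0.002, -3.119]
contact_force: [-0.7, -2.4, 5.8]
opening: 0.0216
```

>>> move_arm([
  {"x": 0,"y": 0,"z": -0.02,"wx": 0,"wy": 0,"wz": 0,"hand": 0.12},
  {"x": 0,"y": 0,"z": -0.06,"wx": 0,"wy": 0,"wz": 0,"hand": 0.12},
  {"x": 0,"y": 0,"z": -0.11,"wx": 0,"wy": 0,"wz": 0,"hand": 0.12},
  {"x": 0,"y": 0,"z": -0.15,"wx": 0,"wy": 0,"wz": 0,"hand": 0.12},
  {"x": 0,"y": -0.02,"z": -0.18,"wx": 0,"wy": 0,"wz": 0,"hand": 0.12},
  {"x": 0,"y": -0.06,"z": -0.19,"wx": 0,"wy": 0,"wz": 0,"hand": 0.12},
  {"x": 0.01,"y": -0.11,"z": -0.19,"wx": 0,"wy": 0,"wz": 0,"hand": 0.12},
  {"x": 0.02,"y": -0.16,"z": -0.19,"wx": 0,"wy": 0,"wz": 0,"hand": 0.12},
])

```text
time: 30.88
tool_pos: [0.4636, 0.1158, 0.2184]
tool_rot: [-3.142, 0.0, -3.119]
contact_force: [0.6, -0.2, -0.9]
opening: 0.0218
```

>>> move_arm([
  {"x": 0,"y": -0.04,"z": 0,"wx": 0,"wy": 0,"wz": 9,"hand": 0.12},
  {"x": 0,"y": -0.08,"z": 0,"wx": 0,"wy": 0,"wz": 18,"hand": 0.12},
  {"x": 0,"y": -0.12,"z": 0,"wx": 0,"wy": 0,"wz": 27,"hand": 0.12},
  {"x": 0,"y": -0.16,"z": 0,"wx": 0,"wy": 0,"wz": 36,"hand": 0.12},
  {"x": 0,"y": -0.2,"z": 0,"wx": 0,"wy": 0,"wz": 45,"hand": 0.12},
  {"x": 0,"y": -0.24,"z": 0,"wx": 0,"wy": 0,"wz": 54,"hand": 0.12},
  {"x": 0,"y": -0.28,"z": 0,"wx": 0,"wy": 0,"wz": 63,"hand": 0.12},
  {"x": 0,"y": -0.32,"z": 0,"wx": 0,"wy": 0,"wz": 72,"hand": 0.12},
])

```text
time: 31.88
tool_pos: [0.4711, -0.204, 0.2183]
tool_rot: [3.142, -0.0, 1.902]
contact_force: [0.5, 0.3, -1.0]
opening: 0.0217
```

Run:
```python
from h import *
delta([.4423,-.3064,.028],95)
```

```text
d [-0.0875 -0.0605  0.1902] w [ 0.   -0.02 13.97] | tcp [ 0.4711 -0.204   0.2183] [ 1.8000e+02 -2.0000e-02  1.0897e+02] t 31.88 op 0.0217 F [ 0.5  0.3 -1. ]
```

>>> move_arm([
  {"x": -0.04,"y": -0.028,"z": 0,"wx": 0,"wy": 0,"wz": 7,"hand": 0.12},
  {"x": -0.07,"y": -0.048,"z": 0.02,"wx": 0,"wy": 0,"wz": 14,"hand": 0.12},
  {"x": -0.0875,"y": -0.0605,"z": 0.06,"wx": 0,"wy": 0,"wz": 14,"hand": 0.12},
  {"x": -0.0875,"y": -0.0605,"z": 0.1,"wx": 0,"wy": 0,"wz": 14,"hand": 0.12},
  {"x": -0.0875,"y": -0.0605,"z": 0.14,"wx": 0,"wy": 0,"wz": 14,"hand": 0.12},
  {"x": -0.0875,"y": -0.0605,"z": 0.165,"wx": 0,"wy": 0,"wz": 14,"hand": 0.12},
  {"x": -0.0875,"y": -0.0605,"z": 0.18,"wx": 0,"wy": 0,"wz": 14,"hand": 0.12},
  {"x": -0.0875,"y": -0.0605,"z": 0.186,"wx": 0,"wy": 0,"wz": 14,"hand": 0.12},
])

```text
time: 32.88
tool_pos: [0.443, -0.3054, 0.0319]
tool_rot: [-3.141, -0.0, 1.663]
contact_force: [-0.3, -0.7, -0.9]
opening: 0.0216
```

>>> move_arm([
  {"x": 0,"y": 0,"z": 0.003,"wx": 0,"wy": 0,"wz": 0,"hand": 0.12},
  {"x": 0,"y": 0,"z": 0.0035,"wx": 0,"wy": 0,"wz": 0,"hand": 0.12},
  {"x": 0,"y": 0,"z": 0.0035,"wx": 0,"wy": 0,"wz": 0,"hand": 0.25},
  {"x": 0,"y": 0,"z": 0.0035,"wx": 0,"wy": 0,"wz": 0,"hand": 0.35},
  {"x": 0,"y": 0,"z": 0.0035,"wx": 0,"wy": 0,"wz": 0,"hand": 0.5},
  {"x": 0,"y": 0,"z": 0.0035,"wx": 0,"wy": 0,"wz": 0,"hand": 0.5},
  {"x": 0,"y": 0,"z": -0.025,"wx": 0,"wy": 0,"wz": 0,"hand": 0.5},
  {"x": 0,"y": 0,"z": -0.08,"wx": 0,"wy": 0,"wz": 0,"hand": 0.5},
])

```text
time: 33.88
tool_pos: [0.4419, -0.3045, 0.1115]
tool_rot: [-3.138, -0.004, 1.663]
contact_force: [0.3, -0.7, 1.4]
opening: 0.0459
```

Run:
```python
from h import *
delta([.5146,.321,.2936],-178.8)
```

```text
d [ 0.6169  0.1292 -0.1803] w [  0.    -0.32 -85.94] | tcp [ 0.4419 -0.3045  0.1115] [-179.8    -0.21   95.26] t 33.88 op 0.0459 F [ 0.3 -0.7  1.4]
```

>>> move_arm([
  {"x": 0.03,"y": 0.006,"z": -0.05,"wx": 0,"wy": 0,"wz": 0,"hand": 0.5},
  {"x": 0.08,"y": 0.017,"z": -0.08,"wx": 0,"wy": 0,"wz": 0,"hand": 0.5},
  {"x": 0.135,"y": 0.028,"z": -0.11,"wx": 0,"wy": 0,"wz": -9,"hand": 0.5},
  {"x": 0.19,"y": 0.04,"z": -0.14,"wx": 0,"wy": 0,"wz": -18,"hand": 0.5},
  {"x": 0.245,"y": 0.051,"z": -0.16,"wx": 0,"wy": 0,"wz": -27,"hand": 0.5},
  {"x": 0.3,"y": 0.063,"z": -0.18,"wx": 0,"wy": 0,"wz": -36,"hand": 0.5},
  {"x": 0.355,"y": 0.074,"z": -0.18,"wx": 0,"wy": 0,"wz": -45,"hand": 0.5},
  {"x": 0.41,"y": 0.086,"z": -0.18,"wx": 0,"wy": 0,"wz": -54,"hand": 0.5},
])

```text
time: 34.88
tool_pos: [0.491, 0.1125, 0.2928]
tool_rot: [3.141, 0.001, 2.61]
contact_force: [0.4, -0.2, -0.3]
opening: 0.0456
```

Run:
```python
from h import *
delta([.5146,.321,.2936],-178.8)
```

```text
d [ 0.0852  0.1917 -0.0008] w [ 1.000e-02  7.000e-02 -3.164e+01] | tcp [0.491  0.1125 0.2928] [1.7997e+02 6.0000e-02 1.4956e+02] t 34.88 op 0.0456 F [ 0.4 -0.2 -0.3]
```

>>> move_arm([
  {"x": 0.02,"y": 0.045,"z": 0,"wx": 0,"wy": 0,"wz": -9,"hand": 0.5},
  {"x": 0.04,"y": 0.09,"z": 0,"wx": 0,"wy": 0,"wz": -18,"hand": 0.5},
  {"x": 0.06,"y": 0.135,"z": 0,"wx": 0,"wy": 0,"wz": -27,"hand": 0.5},
  {"x": 0.078,"y": 0.175,"z": 0,"wx": 0,"wy": 0,"wz": -31.6,"hand": 0.5},
  {"x": 0.085,"y": 0.1915,"z": 0,"wx": 0,"wy": 0,"wz": -31.6,"hand": 0.5},
  {"x": 0.085,"y": 0.1915,"z": 0,"wx": 0,"wy": 0,"wz": -31.6,"hand": 0.5},
  {"x": 0.085,"y": 0.1915,"z": 0,"wx": 0,"wy": 0,"wz": -31.6,"hand": 0.5},
])

```text
time: 35.75
tool_pos: [0.5159, 0.3174, 0.2924]
tool_rot: [-3.141, -0.0, -3.128]
contact_force: [-0.6, -0.5, -0.2]
opening: 0.0462
```

```bash
python3 -c "
from box import *
look('w12.png',0); delta([.479,.3685,.028],-178.8)"
```

```text
handle [360 170  14  14 163] [366.3 176.5] [0.4793 0.3692 0.061 ]
d [0.0363 0.0519 0.2645] w [-0.03  0.01 -0.44] | tcp [0.516  0.3173 0.2926] [-1.7997e+02  1.0000e-02 -1.7924e+02] t 35.8 op 0.0457 F [0.5 0.1 0.5]
```

>>> move_arm([
  {"x": 0.02,"y": 0.025,"z": 0.04,"wx": 0,"wy": 0,"wz": -0.4,"hand": 0.43},
  {"x": 0.036,"y": 0.052,"z": 0.08,"wx": 0,"wy": 0,"wz": -0.4,"hand": 0.43},
  {"x": 0.036,"y": 0.052,"z": 0.12,"wx": 0,"wy": 0,"wz": -0.4,"hand": 0.43},
  {"x": 0.036,"y": 0.052,"z": 0.16,"wx": 0,"wy": 0,"wz": -0.4,"hand": 0.43},
  {"x": 0.036,"y": 0.052,"z": 0.2,"wx": 0,"wy": 0,"wz": -0.4,"hand": 0.43},
  {"x": 0.036,"y": 0.052,"z": 0.235,"wx": 0,"wy": 0,"wz": -0.4,"hand": 0.43},
  {"x": 0.036,"y": 0.052,"z": 0.258,"wx": 0,"wy": 0,"wz": -0.4,"hand": 0.43},
  {"x": 0.036,"y": 0.052,"z": 0.264,"wx": 0,"wy": 0,"wz": -0.4,"hand": 0.43},
])

```text
time: 36.8
tool_pos: [0.4787, 0.3686, 0.0273]
tool_rot: [-3.14, -0.002, -3.121]
contact_force: [0.8, -0.1, 0.3]
opening: 0.0396
```

>>> move_arm([
  {"x": 0,"y": 0,"z": 0,"wx": 0,"wy": 0,"wz": 0,"hand": 0.35},
  {"x": 0,"y": 0,"z": 0,"wx": 0,"wy": 0,"wz": 0,"hand": 0.27},
  {"x": 0,"y": 0,"z": 0,"wx": 0,"wy": 0,"wz": 0,"hand": 0.2},
  {"x": 0,"y": 0,"z": 0,"wx": 0,"wy": 0,"wz": 0,"hand": 0.15},
  {"x": 0,"y": 0,"z": 0,"wx": 0,"wy": 0,"wz": 0,"hand": 0.12},
])

```text
time: 37.42
tool_pos: [0.4797, 0.3702, 0.0295]
tool_rot: [3.141, 0.002, -3.119]
contact_force: [-0.4, -2.5, 6.1]
opening: 0.0216
```

>>> move_arm([
  {"x": 0,"y": 0,"z": -0.02,"wx": 0,"wy": 0,"wz": 0,"hand": 0.12},
  {"x": 0,"y": 0,"z": -0.06,"wx": 0,"wy": 0,"wz": 0,"hand": 0.12},
  {"x": 0,"y": 0,"z": -0.11,"wx": 0,"wy": 0,"wz": 0,"hand": 0.12},
  {"x": 0,"y": 0,"z": -0.15,"wx": 0,"wy": 0,"wz": 0,"hand": 0.12},
  {"x": 0,"y": -0.02,"z": -0.18,"wx": 0,"wy": 0,"wz": 0,"hand": 0.12},
  {"x": 0,"y": -0.06,"z": -0.19,"wx": 0,"wy": 0,"wz": 0,"hand": 0.12},
  {"x": 0.01,"y": -0.11,"z": -0.19,"wx": 0,"wy": 0,"wz": 0,"hand": 0.12},
  {"x": 0.02,"y": -0.16,"z": -0.19,"wx": 0,"wy": 0,"wz": 0,"hand": 0.12},
])

```text
time: 38.42
tool_pos: [0.462, 0.2085, 0.2184]
tool_rot: [3.142, 0.0, -3.119]
contact_force: [0.5, 0.3, -0.6]
opening: 0.0218
```

>>> move_arm([
  {"x": 0,"y": -0.045,"z": 0,"wx": 0,"wy": 0,"wz": 9,"hand": 0.12},
  {"x": 0,"y": -0.09,"z": 0,"wx": 0,"wy": 0,"wz": 18,"hand": 0.12},
  {"x": 0,"y": -0.135,"z": 0,"wx": 0,"wy": 0,"wz": 27,"hand": 0.12},
  {"x": 0,"y": -0.18,"z": 0,"wx": 0,"wy": 0,"wz": 36,"hand": 0.12},
  {"x": 0,"y": -0.225,"z": 0,"wx": 0,"wy": 0,"wz": 45,"hand": 0.12},
  {"x": 0,"y": -0.27,"z": 0,"wx": 0,"wy": 0,"wz": 54,"hand": 0.12},
  {"x": 0,"y": -0.315,"z": 0,"wx": 0,"wy": 0,"wz": 63,"hand": 0.12},
  {"x": 0,"y": -0.36,"z": 0,"wx": 0,"wy": 0,"wz": 72,"hand": 0.12},
])

```text
time: 39.42
tool_pos: [0.4703, -0.1514, 0.2184]
tool_rot: [3.141, -0.0, 1.902]
contact_force: [1.0, 0.3, -0.4]
opening: 0.0216
```

Run:
```python
from h import *
im,p=snap('wrist','w13.png')
delta([.4373,-.2496,.028],95)
a=np.radians(5)
for n,o in(('round',-.057),('A',0)): print(n,proj(p,[.4423-o*np.sin(a),-.3064+o*np.cos(a),.06]).round())
```

```text
d [-0.0771 -0.0612  0.1907] w [1.000e-02 2.100e-01 1.348e+01] | tcp [ 0.4707 -0.1564  0.2184] [-179.98    0.21  108.48] t 39.48 op 0.0216 F [ 0.6 -5.  -0. ]
round [240. 389.]
A [249. 346.]
```

View pics/w13.png

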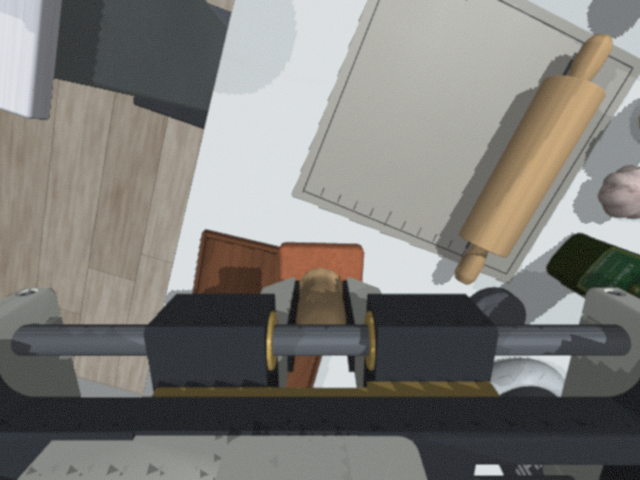

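>>> move_arm([
  {"x": -0.04,"y": -0.03,"z": 0,"wx": 0,"wy": 0,"wz": 7,"hand": 0.12},
  {"x": -0.07,"y": -0.052,"z": 0.02,"wx": 0,"wy": 0,"wz": 14,"hand": 0.12},
  {"x": -0.082,"y": -0.063,"z": 0.06,"wx": 0,"wy": 0,"wz": 14,"hand": 0.12},
  {"x": -0.082,"y": -0.063,"z": 0.1,"wx": 0,"wy": 0,"wz": 14,"hand": 0.12},
  {"x": -0.082,"y": -0.063,"z": 0.14,"wx": 0,"wy": 0,"wz": 14,"hand": 0.12},
  {"x": -0.082,"y": -0.063,"z": 0.165,"wx": 0,"wy": 0,"wz": 14,"hand": 0.12},
  {"x": -0.082,"y": -0.063,"z": 0.18,"wx": 0,"wy": 0,"wz": 14,"hand": 0.12},
  {"x": -0.082,"y": -0.063,"z": 0.186,"wx": 0,"wy": 0,"wz": 14,"hand": 0.12},
])

```text
time: 40.48
tool_pos: [0.4382, -0.2482, 0.032]
tool_rot: [-3.141, -0.0, 1.663]
contact_force: [-0.2, -0.5, -0.6]
opening: 0.0218
```

>>> move_arm([
  {"x": 0,"y": 0,"z": 0.003,"wx": 0,"wy": 0,"wz": 0,"hand": 0.12},
  {"x": 0,"y": 0,"z": 0.0035,"wx": 0,"wy": 0,"wz": 0,"hand": 0.12},
  {"x": 0,"y": 0,"z": 0.0035,"wx": 0,"wy": 0,"wz": 0,"hand": 0.25},
  {"x": 0,"y": 0,"z": 0.0035,"wx": 0,"wy": 0,"wz": 0,"hand": 0.35},
  {"x": 0,"y": 0,"z": 0.0035,"wx": 0,"wy": 0,"wz": 0,"hand": 0.5},
  {"x": 0,"y": 0,"z": 0.0035,"wx": 0,"wy": 0,"wz": 0,"hand": 0.5},
  {"x": 0,"y": 0,"z": -0.025,"wx": 0,"wy": 0,"wz": 0,"hand": 0.5},
  {"x": 0,"y": 0,"z": -0.08,"wx": 0,"wy": 0,"wz": 0,"hand": 0.5},
])

```text
time: 41.48
tool_pos: [0.4369, -0.2475, 0.1116]
tool_rot: [-3.138, -0.003, 1.663]
contact_force: [1.1, -0.6, 0.6]
opening: 0.0461
```

>>> move_arm([
  {"x": 0.03,"y": 0.006,"z": -0.05,"wx": 0,"wy": 0,"wz": 0,"hand": 0.5},
  {"x": 0.08,"y": 0.017,"z": -0.08,"wx": 0,"wy": 0,"wz": 0,"hand": 0.5},
  {"x": 0.135,"y": 0.028,"z": -0.11,"wx": 0,"wy": 0,"wz": -9,"hand": 0.5},
  {"x": 0.19,"y": 0.04,"z": -0.14,"wx": 0,"wy": 0,"wz": -18,"hand": 0.5},
  {"x": 0.245,"y": 0.051,"z": -0.16,"wx": 0,"wy": 0,"wz": -27,"hand": 0.5},
  {"x": 0.3,"y": 0.063,"z": -0.18,"wx": 0,"wy": 0,"wz": -36,"hand": 0.5},
  {"x": 0.34,"y": 0.074,"z": -0.18,"wx": 0,"wy": 0,"wz": -45,"hand": 0.5},
  {"x": 0.36,"y": 0.08,"z": -0.18,"wx": 0,"wy": 0,"wz": -54,"hand": 0.5},
])

```text
time: 42.48
tool_pos: [0.4846, 0.1197, 0.2926]
tool_rot: [3.141, 0.0, 2.613]
contact_force: [-0.7, 0.0, -0.2]
opening: 0.0463
```

Run:
```python
from h import *
im,p=snap('top','t14.png')
delta([.628,.3237,.30],-178.8)
cv2.imwrite('pics/t14c.png',cv2.resize(im[150:345,160:520],None,fx=2.2,fy=2.2,interpolation=cv2.INTER_CUBIC)[:,:,::-1])
```

```text
d [-0.023   0.2471 -0.0074] w [ 8.000e-02 -1.000e-02 -3.112e+01] | tcp [0.4848 0.121  0.2923] [ 1.7992e+02 -3.0000e-02  1.5008e+02] t 42.52 op 0.046 F [-0.8  1.3  0.3]
```

View pics/t14c.png

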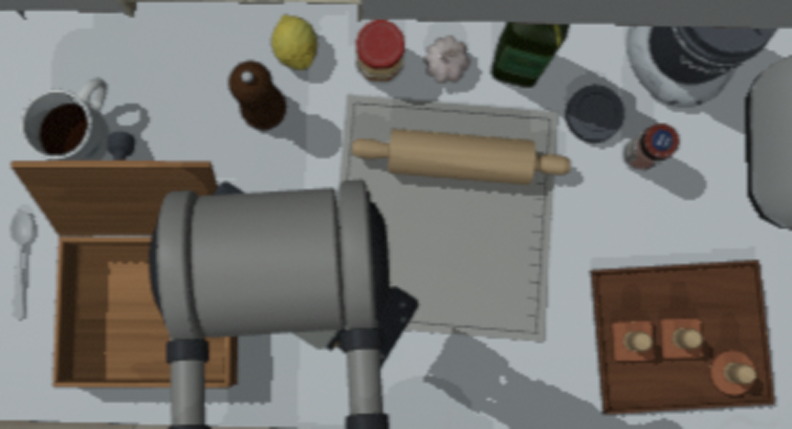

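Three stamps stand in the tray. The round one, at crop (735,372), has been shifted toward the robot but is still inside; I'll check its position and go to the knob.

>>> move_arm([
  {"x": 0,"y": 0.05,"z": -0.0074,"wx": 0,"wy": 0,"wz": -9,"hand": 0.6},
  {"x": -0.01,"y": 0.1,"z": -0.0074,"wx": 0,"wy": 0,"wz": -18,"hand": 0.6},
  {"x": -0.015,"y": 0.15,"z": -0.0074,"wx": 0,"wy": 0,"wz": -27,"hand": 0.6},
  {"x": -0.02,"y": 0.2,"z": -0.0074,"wx": 0,"wy": 0,"wz": -31.4,"hand": 0.6},
  {"x": -0.023,"y": 0.235,"z": -0.0074,"wx": 0,"wy": 0,"wz": -31.4,"hand": 0.6},
  {"x": -0.023,"y": 0.2475,"z": -0.0074,"wx": 0,"wy": 0,"wz": -31.4,"hand": 0.6},
  {"x": -0.023,"y": 0.2475,"z": -0.0074,"wx": 0,"wy": 0,"wz": -31.4,"hand": 0.6},
  {"x": -0.023,"y": 0.2475,"z": -0.0074,"wx": 0,"wy": 0,"wz": -31.4,"hand": 0.6},
])

```text
time: 43.52
tool_pos: [0.6309, 0.3175, 0.2998]
tool_rot: [-3.141, -0.0, -3.131]
contact_force: [-0.6, 0.6, 0.6]
opening: 0.0552
```

Run:
```python
from h import *
p=viewer.camera_params('top'); t=np.array([.4423,-.3064]); a=np.radians(5); R=np.array([[np.cos(a),-np.sin(a)],[np.sin(a),np.cos(a)]])
for n,u,v,z in(('A disc',683,337,.018),('A top',689,338,.06),('B disc',633,340,.018),('B top',639,341,.06),('round disc',735,372,.018),('round top',742,374,.06)):
    X=ray(p,160+u/2.2,150+v/2.2,z); print(n,X.round(4),'local',(R.T@(X[:2]-t)).round(4))
print('knob open px',ray(p,160+120/2.2,150+145/2.2,.1886))
delta([.628,.3236,.1746],-178.8)
```

```text
A disc [ 0.4422 -0.3064  0.018 ] local [-0.0001 -0.    ]
A top [ 0.4415 -0.3003  0.06  ] local [-0.0002  0.0062]
B disc [ 0.4373 -0.248   0.018 ] local [0.0001 0.0586]
B top [ 0.4367 -0.2439  0.06  ] local [-0.0001  0.0628]
round disc [ 0.4033 -0.3663  0.018 ] local [-0.0441 -0.0563]
round top [ 0.4029 -0.3591  0.06  ] local [-0.0438 -0.049 ]
knob open px [0.62517782 0.32341231 0.1886    ]
d [0.0028 0.0061 0.1252] w [-0.02 -0.01 -0.61] | tcp [0.6309 0.3175 0.2998] [-1.7998e+02 -1.0000e-02 -1.7941e+02] t 43.52 op 0.0552 F [-0.6  0.6  0.6]
```

>>> move_arm([
  {"x": 0.0035,"y": 0.006,"z": 0.02,"wx": 0,"wy": 0,"wz": -0.6,"hand": 0.6},
  {"x": 0.0035,"y": 0.006,"z": 0.05,"wx": 0,"wy": 0,"wz": -0.6,"hand": 0.6},
  {"x": 0.0035,"y": 0.006,"z": 0.08,"wx": 0,"wy": 0,"wz": -0.6,"hand": 0.6},
  {"x": 0.0035,"y": 0.006,"z": 0.105,"wx": 0,"wy": 0,"wz": -0.6,"hand": 0.6},
  {"x": 0.0035,"y": 0.006,"z": 0.12,"wx": 0,"wy": 0,"wz": -0.6,"hand": 0.6},
  {"x": 0.0035,"y": 0.006,"z": 0.125,"wx": 0,"wy": 0,"wz": -0.6,"hand": 0.6},
  {"x": 0.0035,"y": 0.006,"z": 0.125,"wx": 0,"wy": 0,"wz": -0.6,"hand": 0.5},
  {"x": 0.0035,"y": 0.006,"z": 0.125,"wx": 0,"wy": 0,"wz": -0.6,"hand": 0.35},
])

```text
time: 44.52
tool_pos: [0.6279, 0.3245, 0.1759]
tool_rot: [3.141, 0.002, -3.12]
contact_force: [-0.0, 0.1, -0.2]
opening: 0.0403
```

>>> move_arm([
  {"x": 0,"y": 0,"z": 0,"wx": 0,"wy": 0,"wz": 0,"hand": 0.25},
  {"x": 0,"y": 0,"z": 0,"wx": 0,"wy": 0,"wz": 0,"hand": 0.2},
  {"x": 0,"y": 0,"z": 0,"wx": 0,"wy": 0,"wz": 0,"hand": 0.2},
  {"x": 0,"y": 0,"z": 0,"wx": 0,"wy": 0,"wz": 0,"hand": 0.2},
], grip_force=15)

```text
time: 45.02
tool_pos: [0.6278, 0.3225, 0.1756]
tool_rot: [-3.139, 0.001, -3.12]
contact_force: [-0.6, -6.2, 3.1]
opening: 0.0274
```

Run:
```python
from h import *
delta([.628,.3236,.1746],-178.8)
k=np.array([-.140,.043]); f=lambda d:np.array([k[0]*np.cos(d)+k[1]*np.sin(d), -k[0]*np.sin(d)+k[1]*np.cos(d)])
b=f(1.9)
for th in [104,99,94,89,84,78,72,66]+[60,54,48,42,36,30,24,18]+[14,10,6,3,1,0]:
    q=f(np.radians(th))-b; print(th,'x %.4f z %.4f'%(-q[0],-q[1]))
    if th in(66,18): b=f(np.radians(th)); print('--')
```

```text
d [-0.0002  0.0011  0.001 ] w [-0.16  0.04  0.01] | tcp [0.6278 0.3225 0.1756] [-1.7984e+02  4.0000e-02 -1.7879e+02] t 45.02 op 0.0274 F [-0.6 -6.2  3.1]
104 x 0.0104 z -0.0069
99 x 0.0216 z -0.0130
94 x 0.0333 z -0.0181
89 x 0.0454 z -0.0221
84 x 0.0578 z -0.0251
78 x 0.0730 z -0.0273
72 x 0.0883 z -0.0279
66 x 0.1036 z -0.0268
--
60 x 0.0151 z 0.0026
54 x 0.0298 z 0.0068
48 x 0.0441 z 0.0126
42 x 0.0576 z 0.0198
36 x 0.0703 z 0.0283
30 x 0.0821 z 0.0381
24 x 0.0927 z 0.0492
18 x 0.1022 z 0.0612
--
14 x 0.0056 z 0.0086
10 x 0.0105 z 0.0175
6 x 0.0149 z 0.0268
3 x 0.0177 z 0.0339
1 x 0.0194 z 0.0387
0 x 0.0201 z 0.0412
```

>>> move_arm([
  {"x": 0.0104,"y": 0,"z": -0.0069,"wx": 0,"wy": 0,"wz": 0,"hand": 0.2},
  {"x": 0.0216,"y": 0,"z": -0.013,"wx": 0,"wy": 0,"wz": 0,"hand": 0.2},
  {"x": 0.0333,"y": 0,"z": -0.0181,"wx": 0,"wy": 0,"wz": 0,"hand": 0.2},
  {"x": 0.0454,"y": 0,"z": -0.0221,"wx": 0,"wy": 0,"wz": 0,"hand": 0.2},
  {"x": 0.0578,"y": 0,"z": -0.0251,"wx": 0,"wy": 0,"wz": 0,"hand": 0.2},
  {"x": 0.073,"y": 0,"z": -0.0273,"wx": 0,"wy": 0,"wz": 0,"hand": 0.2},
  {"x": 0.0883,"y": 0,"z": -0.0279,"wx": 0,"wy": 0,"wz": 0,"hand": 0.2},
  {"x": 0.1036,"y": 0,"z": -0.0268,"wx": 0,"wy": 0,"wz": 0,"hand": 0.2},
])

```text
time: 46.02
tool_pos: [0.524, 0.3202, 0.2022]
tool_rot: [-3.139, 0.001, -3.12]
contact_force: [0.4, -5.5, -0.4]
opening: 0.0269
```

>>> move_arm([
  {"x": 0.0151,"y": 0,"z": 0.0026,"wx": 0,"wy": 0,"wz": 0,"hand": 0.2},
  {"x": 0.0298,"y": 0,"z": 0.0068,"wx": 0,"wy": 0,"wz": 0,"hand": 0.2},
  {"x": 0.0441,"y": 0,"z": 0.0126,"wx": 0,"wy": 0,"wz": 0,"hand": 0.2},
  {"x": 0.0576,"y": 0,"z": 0.0198,"wx": 0,"wy": 0,"wz": 0,"hand": 0.2},
  {"x": 0.0703,"y": 0,"z": 0.0283,"wx": 0,"wy": 0,"wz": 0,"hand": 0.2},
  {"x": 0.0821,"y": 0,"z": 0.0381,"wx": 0,"wy": 0,"wz": 0,"hand": 0.2},
  {"x": 0.0927,"y": 0,"z": 0.0492,"wx": 0,"wy": 0,"wz": 0,"hand": 0.2},
  {"x": 0.1022,"y": 0,"z": 0.0612,"wx": 0,"wy": 0,"wz": 0,"hand": 0.2},
])

```text
time: 47.02
tool_pos: [0.4213, 0.318, 0.1401]
tool_rot: [-3.138, -0.0, -3.119]
contact_force: [3.8, -7.0, -1.4]
opening: 0.0269
```

>>> move_arm([
  {"x": 0.0056,"y": 0,"z": 0.0086,"wx": 0,"wy": 0,"wz": 0,"hand": 0.2},
  {"x": 0.0105,"y": 0,"z": 0.0175,"wx": 0,"wy": 0,"wz": 0,"hand": 0.2},
  {"x": 0.0149,"y": 0,"z": 0.0268,"wx": 0,"wy": 0,"wz": 0,"hand": 0.2},
  {"x": 0.0177,"y": 0,"z": 0.0339,"wx": 0,"wy": 0,"wz": 0,"hand": 0.2},
  {"x": 0.0194,"y": 0,"z": 0.0387,"wx": 0,"wy": 0,"wz": 0,"hand": 0.2},
  {"x": 0.0201,"y": 0,"z": 0.0405,"wx": 0,"wy": 0,"wz": 0,"hand": 0.2},
  {"x": 0.0201,"y": 0,"z": 0.0405,"wx": 0,"wy": 0,"wz": 0,"hand": 0.2},
])

```text
time: 47.9
tool_pos: [0.4016, 0.3175, 0.0997]
tool_rot: [-3.138, -0.001, -3.119]
contact_force: [0.5, -7.6, -1.0]
opening: 0.0276
```

>>> move_arm([
  {"x": 0,"y": 0,"z": 0,"wx": 0,"wy": 0,"wz": 0,"hand": 0.35},
  {"x": 0,"y": 0,"z": 0,"wx": 0,"wy": 0,"wz": 0,"hand": 0.5},
  {"x": 0,"y": 0,"z": 0,"wx": 0,"wy": 0,"wz": 0,"hand": 0.5},
  {"x": 0,"y": 0,"z": -0.03,"wx": 0,"wy": 0,"wz": 0,"hand": 0.5},
  {"x": 0,"y": 0,"z": -0.08,"wx": 0,"wy": 0,"wz": 0,"hand": 0.5},
  {"x": 0,"y": 0,"z": -0.13,"wx": 0,"wy": 0,"wz": 0,"hand": 0.5},
  {"x": 0,"y": -0.05,"z": -0.15,"wx": 0,"wy": 0,"wz": 0,"hand": 0.5},
  {"x": 0,"y": -0.1,"z": -0.15,"wx": 0,"wy": 0,"wz": 0,"hand": 0.5},
])

```text
time: 48.9
tool_pos: [0.4045, 0.2191, 0.2518]
tool_rot: [3.14, 0.005, -3.117]
contact_force: [0.4, -1.1, 0.1]
opening: 0.0457
```

>>> move_arm([
  {"x": 0,"y": -0.05,"z": 0,"wx": 0,"wy": 0,"wz": 9,"hand": 0.5},
  {"x": 0,"y": -0.1,"z": 0,"wx": 0,"wy": 0,"wz": 18,"hand": 0.5},
  {"x": 0,"y": -0.15,"z": 0,"wx": 0,"wy": 0,"wz": 27,"hand": 0.5},
  {"x": 0,"y": -0.2,"z": 0,"wx": 0,"wy": 0,"wz": 36,"hand": 0.5},
  {"x": 0,"y": -0.25,"z": 0,"wx": 0,"wy": 0,"wz": 45,"hand": 0.5},
  {"x": 0,"y": -0.25,"z": 0,"wx": 0,"wy": 0,"wz": 54,"hand": 0.5},
  {"x": 0,"y": -0.25,"z": 0,"wx": 0,"wy": 0,"wz": 63,"hand": 0.5},
  {"x": 0,"y": -0.25,"z": 0,"wx": 0,"wy": 0,"wz": 63,"hand": 0.5},
])

```text
time: 49.9
tool_pos: [0.4094, -0.0305, 0.25]
tool_rot: [3.141, 0.0, 2.065]
contact_force: [-0.4, 1.4, -0.0]
opening: 0.0459
```

Run:
```python
from h import *
im,p=snap('top','t15.png'); s=monitor.observe(); print(s['tool_pos'],s['time'])
cv2.imwrite('pics/t15c.png',cv2.resize(im[150:345,160:520],None,fx=2.2,fy=2.2,interpolation=cv2.INTER_CUBIC)[:,:,::-1])
im,p=snap('wrist','w15.png')
```

```text
[ 0.40937753 -0.03042419  0.24999632] 49.95
```

View pics/t15c.png

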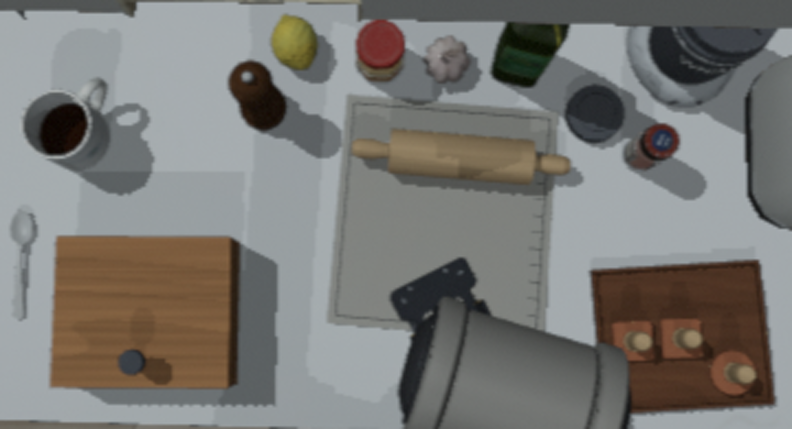

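View pics/w15.png

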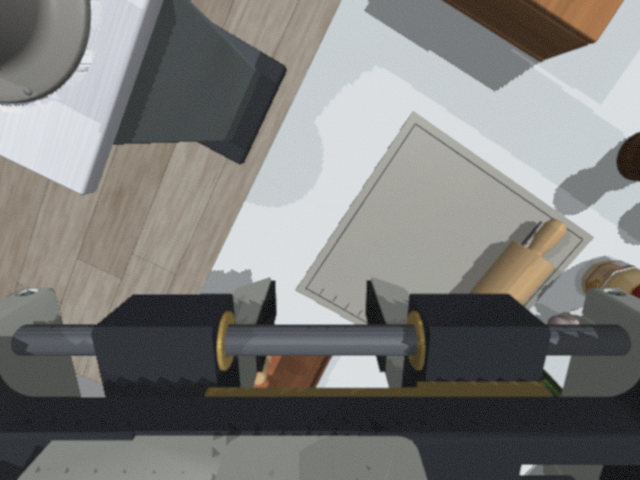

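Lid shut, the three stamps upright in the tray, pin on the line end (525,240). One numeric check of the pin against the line in the same (top) camera before I hand in.

Run:
```python
from h import *
im=cv2.imread('pics/t15.png')[:,:,::-1]; h=cv2.cvtColor(im,cv2.COLOR_RGB2HSV).astype(int); m=(h[...,0]>8)&(h[...,0]<28)&(h[...,1]>60)
p=viewer.camera_params('top'); K,R,t=map(np.array,(p['camera_matrix'],p['R'],p['t'])); c=-R.T@t; Q=[]
for u in range(341,400):
    v=np.nonzero(m[200:240,u])[0]+200
    if len(v)<15: continue
    d=[R.T@np.linalg.solve(K,[u,q,1.]) for q in(v[0]-.5,v[-1]+.5)]; d=sum(x/np.linalg.norm(x) for x in d); Q.append(c+d*(.029-c[2])/d[2])
Q=np.array(Q); a=np.polyfit(Q[:,1],Q[:,0],1); print(len(Q),'pin x at -.03',np.polyval(a,-.03),'yaw',-np.degrees(np.arctan(a[0])),'| line .6504 -3.55', Q[:,1].min(),Q[:,1].max())
```

```text
59 pin x at -.03 0.6500578870127167 yaw -3.6119278859106325 | line .6504 -3.55 -0.11977231385435028 0.03205596585995342
```

Pin agrees with the line to 0.4 mm and 0.1°. Handing in.

```bash
python3 -c "
from h import *
print(robot.hand_in())"
```

```text
the job is handed in; nothing more can be done
None
```

The job is handed in at about 50 s of the 210 s allowed; the hand-in reports no verdict.

- **Pin:** I straightened it with a finger on either side, in two twists because the first turned it only halfway. I rolled it to the line at about 2–3 cm/s and never lifted it. The last top-view fit puts its axis 0.4 mm and 0.1° from the line.
- **Box and stamps:** I swung the lid right back and it stayed open on its own. There were three stamps, one round and two square. All three stand upright in the tray.
- **Disagreement:** after I set the round stamp down, it was knocked about 4 cm toward the robot. It is still upright and inside the rim, about 10 mm clear, so I left it there.
- **Lid and bystanders:** the last view shows the lid closed and the gripper clear. By eye, the jars, mug and other items are where they started.

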